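Load the print curing plate and set its lamp lever

ROBOT

A 6-joint arm with a two-finger parallel gripper is mounted at the origin on the work surface. World frame = base frame: x ahead of the robot, y to its left, z up, the work surface at z = 0. Lengths are in m, angles in rad, forces in N, time in s.
With the tool pointing down it reaches from about 0.375 to 0.9 m from the base axis. Payload 3.1 kg.
Tool frame: the origin (TCP) lies midway between the tips of the shut fingers; the grasp point (between the pads) lies 19 mm behind it; x points along the fingers, y is the direction in which the jaws open and shut, and the axes are right-handed (so a half turn about x gives the same grasp; the last joint's range is limited). The gripper opens to 87 mm and grips with 3 to 60 N. Pads are 19 mm wide; open, the fingers measure 117 mm over their backs; the gripper's body (75 mm by 190 mm) begins 51 mm behind the grasp point.
Start: joints at [1.135, 0.527, 1.433, -0, 1.181, -0.178], TCP at [0.159, 0.604, 0.223] pointing down, gripper open.
Joint ranges: [-3.08, 3.08], [-0.75, 2.2], [0.22, 2.44], [-1.43, 4.57], [0, 2.65], [-2.85, 2.85]. Speed limits (rad/s): [2.79, 2.79, 3.14, 3.14, 3.14, 3.14].

INTERFACE

Orientations are given as a unit quaternion [x, y, z, w].
In Python, from rig import get_obs, imaging, robot gives the robot as it stands.
- The arm moves only by the shell command python3 -m inch 'ROWS' [FORCE]. ROWS is JSON, a list of rows, each a list of 3 entries, a list of its own where there are three numbers: the finger opening in mm, from 0 to 87, then the shift along the tool's x, y, z in mm, then the turn, a rotation vector about the tool's x, y, z in degrees. In form: [[grip, [dx, dy, dz], [wx, wy, wz]], ...]. A call has 1 to 12 rows; each row shifts and turns the pose as measured when the row begins, along the tool's axes as they then stand; what a row does not reach is not made up. A row lasts 1/8 s, in which the tool goes at most 62.5 mm and 10.7 degrees, less where a joint would pass 70% of its speed; a pose out of reach is approached as far as the arm can. A call with a gripper value outside its range is refused whole. The fingers move at their own pace and stop on an object; FORCE is the grip in N (left out, the last holds). Time passes only in rows, so rows that do not move let the fingers close. It gives the time, the measured TCP pose, the force and the opening at its end, in the units of the state.
- get_obs(): the state, without advancing time (a new reading comes with each control period).
- imaging.camera(name): name is "scene" or "top"; returns the picture (420x560x3 uint8, red, green, blue); there is no depth.
- imaging.camera_params(name): a dict with "camera_matrix" (3x3 intrinsics, pixels), "xyz" and "rotation" of the camera in the world. Camera axes: x right, y down, z forward; pixel columns grow to the right and rows downward; lengths in m; the calibration is good to about 2 mm. A picture is of the moment at which its call begins. camera_params takes no time and is no camera call.
- robot.hand_in(): hands the job in, once; it reports no verdict.
Trained networks look in the newest picture that a camera, given by its name, has taken for a name from the list of things; names that differ only in an ending like _2 or _b are one class to them, and where a whole thing is asked for, a point or a joint stands for the part that bears it (a point fixed in the world has none). Each returns a list of dicts, best first, with "confidence" (0 to 1); they miss things now and then, are a little off and sometimes report something else, mostly with a low value. They report only what shows in the picture. A call takes as long as a camera call. They do not tell look-alikes from the thing itself.
- imaging.cut_out(camera, target): "pixels" (420x560 bool, what is visible of it) and "box" ([centre column, centre row, width, height] in pixels, round what is visible of it).
- imaging.tip_of(camera, target): "pixel" ([column, row] in pixels: a listed point, or the origin of a listed thing).
The state is a dict: "time": time; "q": joint angles; "joint_velocities": joint speeds; "joint_torque": joint torques, N m; "position": TCP position; "tool_rot": TCP orientation; "ft_force": force on the tool from outside, world axes, zero at the start; "moment": the same for the moment, N m; "grip_width": finger opening in m.
Only numpy, scipy, OpenCV 4.12 (cv2) and the standard library are available. Lean on these libraries where they do the work, as an engineer would, in place of code of your own. Each camera call takes 0.05 s, during which the arm holds its last target. There are 200 camera calls.

TASK

Change the load of the curing plate: first turn the lamp lever fully back to OFF, then take the cured bracket off the plate and stand it on the small green cutting mat, and stand every fallen tower upright, roof up, on the curing plate. Only when they all stand there turn the lever up until it is in line with the white setting pointer; touch no print while the lamp is on, and leave the other things on the table alone.

Things in the scene. Friction and masses are not known exactly. Their poses are not given: they have to be found in the camera images.
- plate: Curing plate, fixed: flat aluminium slab 150 (its x) x 360 (its y) mm, top 20 mm above the table; origin at the centre of its underside. A black light bar 30 mm deep and 55 mm high stands along its far (+x) edge, from x = 75 to 105 mm in its frame.
- unit: Lamp control, fixed: grey box 200 x 200 x 30 mm with a black dial on top; origin at the centre of its underside, the lever's vertical pivot passes through it. It is set down at various angles.
- lever (a joint): Power lever on the vertical pivot at the centre of the lamp control; rad, 0 = OFF (against its stop), grows anticlockwise seen from above to 2.0 = full. OFF is the end of its travel farther from the robot, full the end nearer to it. At 0 the lever points 0.57 rad anticlockwise of the control's x axis. Stays where it is left; about 2 N at the knob moves it.
- lever_knob (a point): Top centre of the lever's knob: an upright black round post, 20 mm in diameter, 75 mm from the pivot, its top 103 mm above the table and about 50 mm of it free above the steel arm, whose top is 52 mm up. x axis: from the pivot outwards along the lever.
- pointer: White setting pointer fixed at the rim of the dial (a 34 mm bar with a round outer end, 88 to 129 mm from the pivot, 30 mm above the table): it marks the power wanted. Origin on the pivot, x axis from the pivot outwards through the pointer. It lies 0.5 to 1.7 rad from the OFF position, on the lever's way; it cannot be moved.
- mat: Small green cutting mat with a yellow grid, fixed: 160 (its x) x 180 (its y) x 3 mm, origin at the centre of its underside.
- bracket: Cured print, blue plastic, 70 g: foot plate 56 (x) x 44 (y) x 8 mm with an upright fin on it, 44 mm long along x, 12 mm thick along y, its top 54 mm above the underside. Origin at the centre of its underside. Stands on the curing plate at the start; the fin can be pinched from above.
- tower1: Uncured print, a model tower of blue plastic, 80 g: 36 mm square in section, 100 mm tall, the last 22 mm of it a pyramid roof. Origin in the middle, 50 mm above the foot; z axis from foot to roof; x and y square to its side faces. Lies on one side on the table at the start, the roof pointing roughly away from the robot. All towers are alike; may be absent.
- tower2: Uncured print, a model tower of blue plastic, 80 g: 36 mm square in section, 100 mm tall, the last 22 mm of it a pyramid roof. Origin in the middle, 50 mm above the foot; z axis from foot to roof; x and y square to its side faces. Lies on one side on the table at the start, the roof pointing roughly away from the robot. All towers are alike; may be absent.
- tower3: Uncured print, a model tower of blue plastic, 80 g: 36 mm square in section, 100 mm tall, the last 22 mm of it a pyramid roof. Origin in the middle, 50 mm above the foot; z axis from foot to roof; x and y square to its side faces. Lies on one side on the table at the start, the roof pointing roughly away from the robot. All towers are alike; may be absent.
- tower4: Uncured print, a model tower of blue plastic, 80 g: 36 mm square in section, 100 mm tall, the last 22 mm of it a pyramid roof. Origin in the middle, 50 mm above the foot; z axis from foot to roof; x and y square to its side faces. Lies on one side on the table at the start, the roof pointing roughly away from the robot. All towers are alike; may be absent.
- tape: Bystander, loose: roll of card tape lying flat, 80 mm across, 24 mm high; origin at the centre of its underside.
- screwdriver: Bystander, loose: screwdriver lying flat; origin at the centre of its underside.
- glue_bottle: Bystander, loose: white glue bottle, 60 mm across, 150 mm high; origin at the centre of its underside.
- pen_cup: Bystander, loose: grey cup, 76 mm across, 95 mm high; origin at the centre of its underside.
- glue_gun: Bystander, loose: blue glue gun lying on its side, 36 mm high; origin at the centre of its underside.
- eraser: Bystander, loose: white eraser 50 x 22 x 13 mm; origin at the centre of its underside.
- ruler: Bystander, loose: steel ruler 200 x 30 x 4 mm; origin at the centre of its underside.
Not all that is in view belongs to the job. What is shaped like the bracket but orange is not meant.

How it is judged:
By the outcome, as a careful person would: the job done as asked, in the order asked, and still so for the second after the job is handed in, with the robot touching nothing.
Of tower1, tower2, tower3, tower4 only 2 to 4 are there at a start; the rules pass over those that are not, and their reading is None.
At some moment in a run one of tower1, tower2, tower3, tower4, bracket may be knocked a few centimetres aside while the robot is not near it.
Once in a run the grip may slacken for a moment while it holds something.
It also fails if it takes over 210 s, if anything falls off the work surface, if the arm or the gripper's body presses on something with over 40 N, if the wrist force passes 120 N, or if a joint passes its speed limit or range.

## Working session

There is one attempt and no reset: what is moved stays moved. The work goes in short steps, Python scripts to look and compute and a shell command to move; the robot and the scene stay as the last step left them, time stands still between calls to the robot, and variables do not carry over. Pictures are saved under pics/ and viewed, about 12 in all and at most 16, crops included, and the job is handed in when it is done.

```bash
ls; mkdir -p pics
python3 - <<'E'
from rig import get_obs, imaging, robot
import cv2, numpy as np
o=get_obs(); print(o)
for c in ("scene","top"):
    im=imaging.camera(c); cv2.imwrite(f"pics/{c}0.png",im[:,:,::-1]); p=imaging.camera_params(c); print(c,p)
    for t in ("bracket","tower1","lever_knob","pointer","unit","plate","mat","glue_gun"):
        r=imaging.tip_of(c,t); print(t,[(np.round(d["pixel"],1).tolist(),round(d["confidence"],2)) for d in r])
print(get_obs()["time"])
E
```

```text
pics
{'time': 0.0, 'q': array([ 1.13551660e+00,  5.28453406e-01,  1.43390042e+00, -2.41963554e-05,
        1.18139668e+00, -1.78480543e-01]), 'joint_velocities': array([ 8.56340885e-04, -2.02441959e-03,  5.89158350e-04, -4.56681666e-05,
        1.01554291e-03,  2.06426220e-03]), 'joint_torque': array([ 7.93291038e-04, -4.40044284e+01, -1.76590240e+01,  6.32014289e-02,
        5.82166028e-02, -1.61484295e-04]), 'position': array([0.15839345, 0.60383794, 0.22158008]), 'tool_rot': array([ 0.08981001,  0.70150888, -0.09126934,  0.70106303]), 'ft_force': array([-0.53646828,  0.10989417,  0.06962861]), 'moment': array([-0.037062  ,  0.01404952,  0.01301857]), 'grip_width': 0.08686499351913089}
scene {'camera_matrix': array([[413.00605082,   0.        , 283.877495  ],
       [  0.        , 413.00605082, 214.62325244],
       [  0.        ,   0.        ,   1.        ]]), 'xyz': array([ 0.88793894, -0.51308925,  1.14657227]), 'rotation': array([ 0.92394815,  0.27500948, -0.08080958, -0.25329707])}
bracket [([269.3, 225.7], 0.86), ([322.1, 235.2], 0.67)]
tower1 [([236.1, 246.6], 0.77), ([284.8
[... 266 characters left out ...]
, 129.9], 0.94)]
top {'camera_matrix': array([[490.00858169,   0.        , 286.08161187],
       [  0.        , 490.00858169, 206.09192944],
       [  0.        ,   0.        ,   1.        ]]), 'xyz': array([0.41967634, 0.032392  , 1.26586115]), 'rotation': array([-0.70355171,  0.70926964, -0.03063474,  0.03182876])}
bracket [([280.0, 160.9], 0.77), ([301.3, 219.3], 0.74), ([354.2, 235.9], 0.3)]
tower1 [([351.0, 237.0], 0.97), ([256.6, 227.4], 0.64)]
lever_knob [([425.8, 203.5], 0.9)]
pointer []
unit [([442.0, 219.2], 0.75), ([427.9, 204.6], 0.47)]
plate [([298.0, 159.3], 0.62)]
mat [([158.1, 185.0], 0.73), ([351.0, 236.1], 0.37)]
glue_gun [([155.5, 289.0], 0.87), ([439.7, 218.8], 0.74)]
0.9
```

```bash
python3 -c "
import cv2
for c in ('scene','top'):
    i=cv2.imread(f'pics/{c}0.png'); cv2.imwrite(f'pics/{c}0b.png',cv2.resize(i,(800,600)))"
```

```text
(no output)
```

View pics/top0b.png

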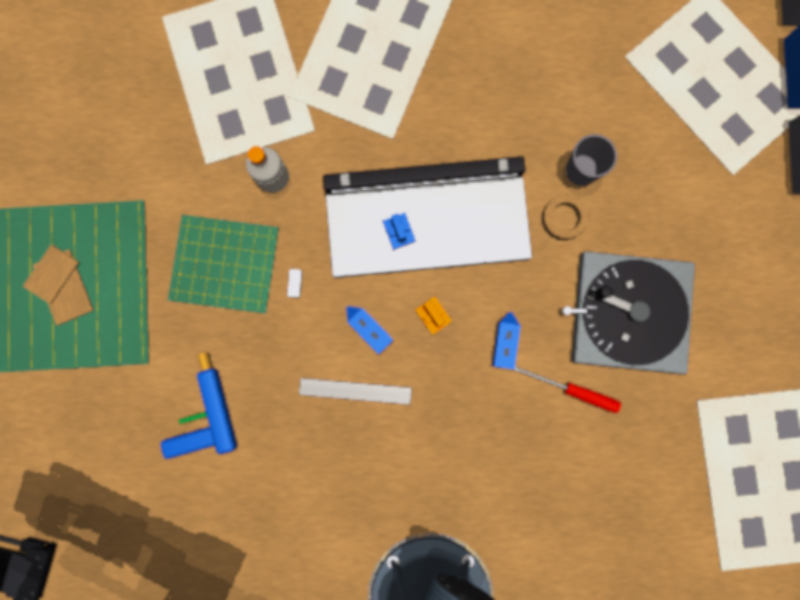

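View pics/scene0b.png

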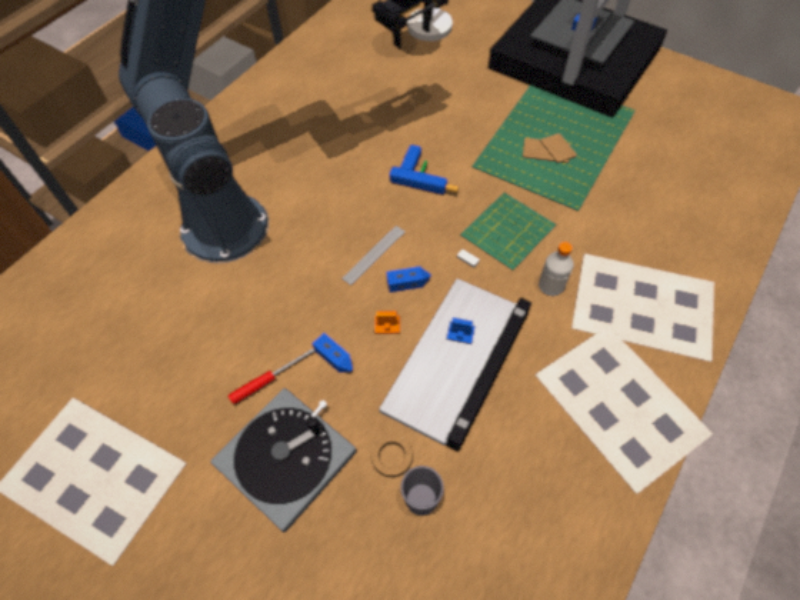

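Top view (800 px wide): plate (428,215) with the blue bracket (400,230), towers at (369,329) and (508,341), orange decoy (433,315), small mat (224,263). The dial is at (640,311), its knob at (600,295) and the pointer at (572,311). Only two towers are there. Next I fit the poses.

```bash
cat > lib.py <<'E'
import numpy as np, cv2
from scipy.spatial.transform import Rotation as R
from scipy.optimize import minimize
from rig import get_obs, imaging, robot
CP={c:imaging.camera_params(c) for c in("scene","top")}
def proj(c,P):
    p=CP[c]; q=R.from_quat(p["rotation"]).inv().apply(np.atleast_2d(P)-p["xyz"])@p["camera_matrix"].T
    return q[:,:2]/q[:,2:]
def unproj(c,px,z):
    p=CP[c]; d=R.from_quat(p["rotation"]).apply(np.linalg.inv(p["camera_matrix"])@[px[0],px[1],1])
    return (p["xyz"]+d*(z-p["xyz"][2])/d[2])
def box(x0,x1,y0,y1,z0,z1): return np.array([[a,b,c] for a in(x0,x1) for b in(y0,y1) for c in(z0,z1)],float)
s=.018
TLY=np.vstack([box(-.05,.028,-s,s,0,.036),[[.05,0,s]]])   # lying, x = roof direction, z from table
TUP=np.vstack([box(-s,s,-s,s,0,.078),[[0,0,.1]]])
PARTS={"lying":[TLY],"up":[TUP],"bracket":[box(-.028,.028,-.022,.022,0,.008),box(-.022,.022,-.006,.006,.008,.054)],
 "mat":[box(-.08,.08,-.09,.09,0,.003)],"unit":[box(-.1,.1,-.1,.1,0,.03)],"plate":[box(-.075,.075,-.18,.18,0,.02)]}
K=4
def render(c,kind,x,y,yaw,z):
    m=np.zeros((420*K,560*K),np.uint8); r=R.from_euler("z",yaw)
    for h in PARTS[kind]:
        u=proj(c,r.apply(h)+[x,y,z])
        cv2.fillConvexPoly(m,cv2.convexHull(np.round(u*K+K/2-.5).astype(np.int32)),255)
    return cv2.resize(m,(560,420),interpolation=cv2.INTER_AREA)/255.
def pics(tag=None):
    I={c:imaging.camera(c) for c in("scene","top")}
    if tag:
        for c in I: cv2.imwrite(f"pics/{c}_{tag}.png",I[c][:,:,::-1])
    return I
def hsvmask(im,col):
    h=cv2.cvtColor(im,cv2.COLOR_RGB2HSV).astype(int); H,S,V=h[...,0],h[...,1],h[...,2]
    return {"blue":(abs(H-108)<14)&(S>120)&(V>50),"green":(abs(H-72)<25)&(S>60)&(V>30)}[col]
def fit(I,kind,x,y,z,col="blue",yaws=None,cams=("scene","top"),rad=45,masks=None):
    M={}
    for c in cams:
        m=(masks[c] if masks else hsvmask(I[c],col)).astype(float)
        u=proj(c,[x,y,z+.02])[0]; g=np.indices(m.shape); m[np.hypot(g[1]-u[0],g[0]-u[1])>rad]=0; M[c]=m
    def cost(v):
        e=0
        for c in cams:
            r=render(c,kind,*v[:3]*[.01,.01,.2],z); e+=np.abs(r-M[c]).sum()/max(r.sum(),1)
        return e
    best=None
    for yw in (np.arange(0,2*np.pi,np.pi/6) if yaws is None else yaws):
        o=minimize(cost,np.array([x*100,y*100,yw*5]),method="Nelder-Mead",options=dict(initial_simplex=np.array([x*100,y*100,yw*5])+[[0,0,0],[1,0,0],[0,1,0],[0,0,1.]],maxiter=120,xatol=.01,fatol=1e-3))
        if best is None or o.fun<best.fun: best=o
    return np.round([best.x[0]/100,best.x[1]/100,best.x[2]/5],4).tolist(),round(best.fun,3)
def st():
    o=get_obs(); r=R.from_quat(o["tool_rot"]); m=r.as_matrix()
    print("t",round(o["time"],2),"p",np.round(o["position"]*1000,1),"xt",np.round(m[:,0],3),"yt",np.round(m[:,1],3),"F",np.round(o["ft_force"],1),"w",round(o["grip_width"]*1000,1),"q",np.round(o["q"],3)); return o,m
def goto(P,M=None):
    "local tool shift (mm) and rotvec (deg) to reach world TCP P (m), orientation M, and rows needed"
    o,m=st(); d=m.T@(np.asarray(P)-o["position"])*1000; print("shift",np.round(d,1),end=" ")
    if M is not None: print("turn",np.round(np.degrees(R.from_matrix(m.T@M).as_rotvec()),2))
def tool(d,y):
    d=np.array(d,float);d/=np.linalg.norm(d);y=np.array(y,float);y-=d*(d@y);y/=np.linalg.norm(y);return np.column_stack([d,y,np.cross(d,y)])
E
cat > a.py <<'E'
from lib import *
I=pics("m1")
f=800/560
def w(px,z): return unproj("top",np.array(px)/f,z)
for nm,px,kind,z in(("towerL",(369,329),"lying",0),("towerR",(508,341),"lying",0),("bracket",(400,230),"bracket",.02)):
    p=w(px,z+.02); print(nm,fit(I,kind,p[0],p[1],z,rad=32))
p=w((224,263),0); print("mat",fit(I,"mat",p[0],p[1],0,"green",yaws=[0,.2,-.2],rad=55,cams=("top",)),)
g=lambda im:cv2.cvtColor(im,cv2.COLOR_RGB2HSV)
for t in("plate","unit"):
    r=imaging.cut_out("top",t)[0]; m=r["pixels"]; print(t,r["confidence"],m.sum())
    if t=="unit": m=cv2.morphologyEx(m.astype(np.uint8),cv2.MORPH_CLOSE,np.ones((9,9)))
    p=w((428,225) if t=="plate" else (635,312),.02); print(t,fit(I,t,p[0],p[1],0,yaws=[-.1,.1],rad=110,cams=("top",),masks={"top":m}))
print("knob top",[unproj("top",d["pixel"],.103) for d in imaging.tip_of("top","lever_knob")[:1]],[unproj("scene",d["pixel"],.103) for d in imaging.tip_of("scene","lever_knob")[:1]])
h=g(I["top"]); sub=h[185:250,385:425]; ys,xs=np.where((sub[...,2]>190)&(sub[...,1]<40)); print("white",list(zip(xs+385,ys+185)))
for c,b in(("top",(370,165,500,275)),("scene",(135,265,265,375))):
    cv2.imwrite(f"pics/u_{c}.png",cv2.resize(I[c][b[1]:b[3],b[0]:b[2],::-1],None,fx=6,fy=5.4,interpolation=cv2.INTER_CUBIC))
E
python3 a.py
```

```text
towerL ([0.4746, 0.1114, 0.7785], np.float64(0.299))
towerR ([0.4491, -0.1386, 6.0928], np.float64(0.327))
bracket ([0.6446, 0.0507, 0.3655], np.float64(0.342))
mat ([0.5917, 0.3721, -0.1322], np.float64(0.073))
plate 0.67 9904
plate ([0.6604, -0.0003, 0.0701], np.float64(0.298))
unit 0.59 6289
unit ([0.4937, -0.3655, -0.11], np.float64(0.033))
knob top [array([0.47085071, 0.10480511, 0.103     ])] [array([ 0.52059103, -0.30426549,  0.103     ])]
white [(np.int64(395), np.int64(215)), (np.int64(396), np.int64(215)), (np.int64(397), np.int64(215)), (np.int64(398), np.int64(215)), (np.int64(395), np.int64(216)), (np.int64(396), np.int64(216)), (np.int64(397), np.int64(216)), (np.int64(398), np.int64(216)), (np.int64(399), np.int64(216)), (np.int64(400), np.int64(216)), (np.int64(395), np.int64(217)), (np.int64(396), np.int64(217)), (np.int64(397), np.int64(217)), (np.int64(398), np.int64(217)), (np.int64(399), np.int64(217)), (np.int64(400), np.int64(217)), (np.int64(401), np.int64(217)), (np.int64(402), np.int64(217)), (np.int64(403), np.int64(217)), (np.int64(404), np.int64(217)), (np.int64(405), np.int64(217)), (np.int64(406), np.int64(217)), (np.int64(407), np.int64(217)), (np.int64(408), np.int64(217)), (np.int64(409), np.int64(217)), (np.int64(395), np.int64(218)), (np.int64(396), np.int64(218)), (np.int64(397), np.int64(218)), (np.int64(398), np.int64(218)), (np.int64(399), np.int64(218)), (np.int64(400), np.int64(218)), (np.int64(404), np.int64(218)), (np.int64(405), np.int64(218)), (np.int64(406), np.int64(218)), (np.int64(407), np.int64(218)), (np.int64(408), np.int64(218)), (np.int64(396), np.int64(219)), (np.int64(397), np.int64(219)), (np.int64(398), np.int64(219))]
```

View pics/u_top.png

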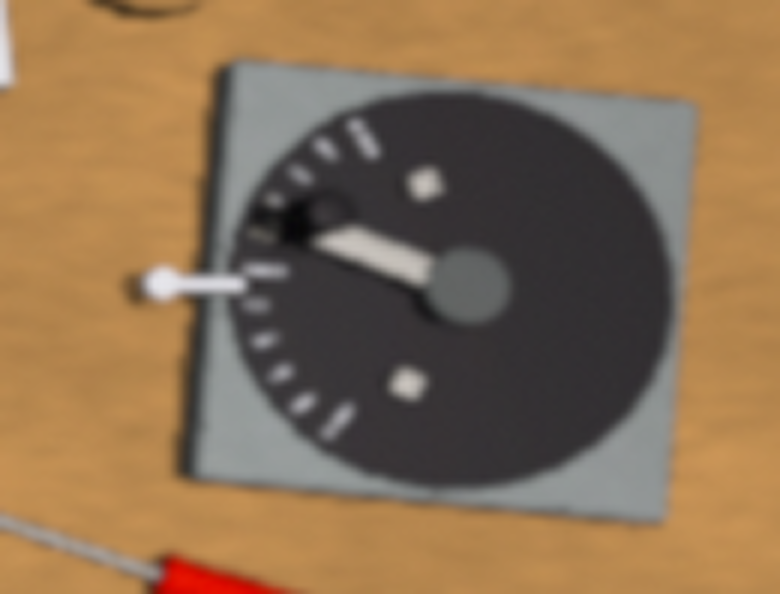

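The crop shows the knob at (330,210), the pointer from (160,284) to (245,284), the dial centre at (451,289) and the OFF tick at (365,137). I'll check the fits with an overlay and compute the angles.

```bash
cat > b.py <<'E'
from lib import *
I={c:cv2.imread(f"pics/{c}_m1.png")[:,:,::-1] for c in("scene","top")}
fits=[("lying",.4746,.1114,.7785,0),("lying",.4491,-.1386,6.0928,0),("bracket",.6446,.0507,.3655,.02)]
rows=[]
for c in("top","scene"):
    t=[]
    for k,x,y,w,z in fits:
        u=proj(c,[x,y,z+.02])[0].astype(int); im=cv2.resize(np.ascontiguousarray(I[c][u[1]-26:u[1]+26,u[0]-26:u[0]+26,::-1]),(260,260),interpolation=cv2.INTER_CUBIC)
        for h in PARTS[k]:
            v=proj(c,R.from_euler("z",w).apply(h)+[x,y,z]); v=((v-u+26)*5+2).astype(np.int32)
            cv2.polylines(im,[cv2.convexHull(v)],True,(0,255,0),1)
        t.append(im)
    rows.append(np.hstack(t))
cv2.imwrite("pics/ov.png",np.vstack(rows))
C=np.array([.4937,-.3655,.03]); print("pivot px",proj("top",C),"knob-head fit:")
P=[unproj("top",(x,217),.03) for x in(397,400,404,408)]+[unproj("top",(370+160/6,165+284/5.4),.03)]
for p in P: d=p-C; print(np.round(p,4),np.hypot(*d[:2]),np.arctan2(d[1],d[0]))
p=unproj("top",(370+365/6,165+137/5.4),.03)-C; print("off tick",np.arctan2(p[1],p[0]))
k=unproj("top",(370+328/6,165+208/5.4),.103); print("knob",k,np.hypot(*(k-C)[:2]),np.arctan2(*(k-C)[[1,0]]))
for c,px in(("top",(425.8,203.5)),("scene",(219.2,293.5))): k=unproj(c,px,.103); print("knob tip_of",k,np.hypot(*(k-C)[:2]),np.arctan2(*(k-C)[[1,0]]))
E
python3 b.py
```

```text
pivot px [[444.45253663 218.79908682]] knob-head fit:
[ 0.4992 -0.2459  0.03  ] 0.1197363627949329 1.5246422451549189
[ 0.4992 -0.2535  0.03  ] 0.11216824544637695 1.5220759772851566
[ 0.4991 -0.2636  0.03  ] 0.1020790652212881 1.5180625251381468
[ 0.499  -0.2737  0.03  ] 0.09199222699242372 1.5131689874643905
[ 0.4977 -0.245   0.03  ] 0.12055967999056616 1.5373464489436395
off tick 0.4143924566938942
knob [ 0.52616066 -0.29622754  0.103     ] 0.07650077057619342 1.1325876981336616
knob tip_of [ 0.52618284 -0.29892714  0.103     ] 0.07407483415201534 1.1168519563741244
knob tip_of [ 0.52700399 -0.29448322  0.103     ] 0.07843812122378029 1.1322880970571536
```

View pics/ov.png

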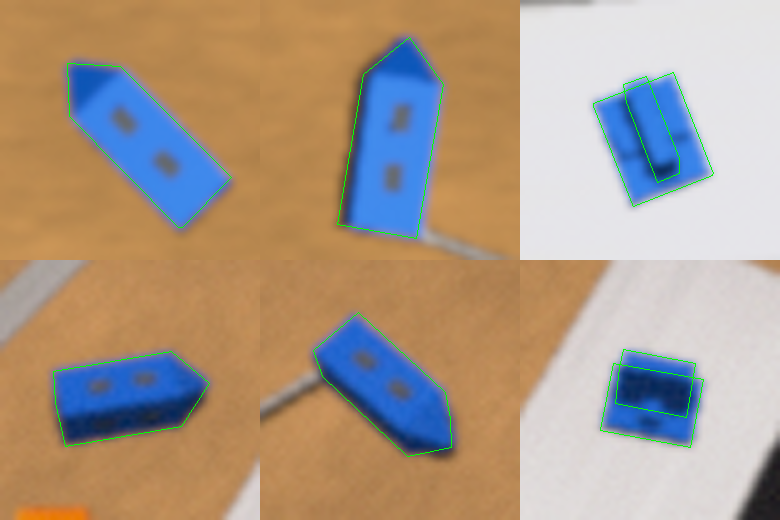

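Run:
```python
from lib import *
P=[.526,-.2965,.18]
for sg in(1,-1): goto(P,tool([0,0,-1],[-.9*sg,.42*sg,0]))
```

```text
t 1.2 p [158.7 604.5 222.5] xt [-0. -0. -1.] yt [ 0.254  0.967 -0.   ] F [ 0.1 -0.2  0.1] w 87.0 q [ 1.135  0.528  1.433  0.     1.181 -0.178]
shift [  42.6 -778.1  584.1] turn [-79.7  -0.    0. ]
t 1.2 p [158.7 604.5 222.5] xt [-0. -0. -1.] yt [ 0.254  0.967 -0.   ] F [ 0.1 -0.2  0.1] w 87.0 q [ 1.135  0.528  1.433  0.     1.181 -0.178]
shift [  42.6 -778.1  584.1] turn [100.3   0.    0. ]
```

```bash
python3 -m inch '[[60,[0,-48,36],[0,0,0]],[60,[0,-48,36],[0,0,0]],[60,[0,-48,36],[0,0,0]],[60,[0,-48,36],[0,0,0]],[60,[0,-48,36],[0,0,0]],[60,[0,-48,36],[0,0,0]],[60,[0,-48,36],[0,0,0]],[60,[0,-48,36],[0,0,0]],[60,[0,-48,36],[0,0,0]],[60,[0,-48,36],[0,0,0]],[60,[0,-48,36],[0,0,0]],[60,[0,-48,36],[0,0,0]]]' 15; python3 -m inch '[[60,[0,-45,36],[0,0,0]],[60,[0,-45,36],[0,0,0]],[60,[0,-45,36],[0,0,0]],[60,[0,0,0],[10,0,0]],[60,[0,0,0],[10,0,0]],[60,[0,0,0],[10,0,0]],[60,[0,0,0],[10,0,0]],[60,[0,0,0],[10,0,0]],[60,[0,0,0],[10,0,0]],[60,[0,0,0],[10,0,0]]]'
cat > g.py <<'E'
from lib import *
import sys
a=eval(sys.argv[1]); goto(a[0],tool(*a[1:]) if len(a)>1 else None)
E
python3 g.py '[[.526,-.2965,.15],[0,0,-1],[.9,-.42,0]]'
```

```text
time: 2.7
position: [0.444, -0.0759, 0.2245]
tool_rot: [0.091, 0.696, -0.084, 0.708]
ft_force: [1.3, -0.0, 0.6]
grip_width: 0.06
time: 3.95
position: [0.5196, -0.2472, 0.2253]
tool_rot: [0.494, 0.507, -0.48, 0.518]
ft_force: [-0.2, 0.7, -0.0]
grip_width: 0.0596
t 3.95 p [ 519.6 -247.2  225.3] xt [ 0.024  0.004 -1.   ] yt [0.998 0.051 0.024] F [-0.2  0.7 -0. ] w 59.6 q [-0.647  0.449  1.572  0.019  1.104 -0.707]
shift [75.2  2.  49.8] turn [27.93 -0.46 -1.31]
```

```bash
python3 -m inch '[[45,[20,2,48],[0,0,0]],[45,[50,0,0],[0,0,0]],[45,[0,0,0],[9.3,0,0]],[45,[0,0,0],[9.3,0,0]],[45,[0,0,0],[9.3,0,0]],[45,[0,0,0],[0,0,0]]]';python3 g.py '[[.526,-.2965,.067],[0,0,-1],[.9,-.42,0]]'
```

```text
time: 4.7
position: [0.5271, -0.2972, 0.1535]
tool_rot: [0.607, 0.371, -0.591, 0.38]
ft_force: [-0.1, -0.4, 0.2]
grip_width: 0.0454
t 4.7 p [ 527.1 -297.2  153.5] xt [ 0.026  0.002 -1.   ] yt [ 0.9   -0.436  0.023] F [-0.1 -0.4  0.2] w 45.4 q [-0.707  0.577  1.567  0.022  0.98  -0.268]
shift [86.5 -3.3  1. ] turn [-0.83 -0.74 -1.31]
```

```bash
python3 -m inch '[[45,[30,-1,0],[0,-0.7,-1.3]],[45,[30,-1,0],[0,0,0]],[45,[25,0,0],[0,0,0]],[45,[0,0,0],[0,0,0]],[15,[0,0,0],[0,0,0]],[10,[0,0,0],[0,0,0]],[10,[0,0,0],[0,0,0]],[10,[0,0,0],[0,0,0]]]' 15;python3 g.py '[[.494,-.2905,.067],[0,0,-1],[.9,-.42,0]]'
```

```text
time: 5.7
position: [0.5283, -0.298, 0.0708]
tool_rot: [0.597, 0.378, -0.596, 0.382]
ft_force: [-0.1, -0.4, -5.5]
grip_width: 0.0195
t 5.7 p [ 528.3 -298.    70.8] xt [ 0.005 -0.004 -1.   ] yt [ 0.906 -0.423  0.006] F [-0.1 -0.4 -5.5] w 19.5 q [-0.698  0.702  1.602 -0.     0.831 -0.261]
shift [  3.6 -34.2   7.7] turn [ 0.01  0.1  -0.35]
```

```bash
python3 -m inch '[[10,[0,11.9,0.9],[9.1,0,0]],[10,[0,11.9,0.9],[9.1,0,0]],[10,[0,11.9,0.9],[9.1,0,0]],[10,[0,8,0.5],[5,0,0]],[10,[0,0,0],[0,0,0]]]' 15
cat > k.py <<'E'
from lib import *
o,m=st(); d=o["position"]-[.4937,-.3655,0]; print("r",np.hypot(*d[:2]),"ang",np.arctan2(d[1],d[0]))
E
python3 k.py
```

```text
time: 6.32
position: [0.5604, -0.3268, 0.0708]
tool_rot: [0.681, 0.193, -0.679, 0.196]
ft_force: [-0.2, -1.0, -2.2]
grip_width: 0.0196
t 6.33 p [ 560.4 -326.8   70.8] xt [ 0.003 -0.004 -1.   ] yt [ 0.529 -0.849  0.005] F [-0.2 -1.  -2.2] w 19.6 q [-6.990e-01  7.440e-01  1.487e+00 -1.000e-03  9.050e-01  3.150e-01]
r 0.07707087910059879 ang 0.5254353022758887
```

```bash
python3 -m inch '[[10,[0,4,0.2],[2,0,0]],[10,[0,3,0.2],[1,0,0]],[10,[0,3,0],[0,0,0]]]' 15; python3 k.py;  python3 -m inch '[[10,[0,3,0],[0,0,0]],[10,[0,4,0],[0,0,0]]]' 15; python3 k.py
```

```text
time: 6.7
position: [0.5635, -0.3321, 0.0707]
tool_rot: [0.685, 0.177, -0.685, 0.175]
ft_force: [-0.6, 4.6, 1.3]
grip_width: 0.0195
t 6.7 p [ 563.5 -332.1   70.7] xt [-0.001  0.003 -1.   ] yt [ 0.481 -0.876 -0.003] F [-0.6  4.6  1.3] w 19.5 q [-0.704  0.752  1.466  0.002  0.925  0.363]
r 0.0773752872283453 ang 0.44603051715704256
time: 6.95
position: [0.5642, -0.333, 0.0705]
tool_rot: [-0.683, -0.181, 0.686, -0.17]
ft_force: [-5.2, 11.3, 6.8]
grip_width: 0.0193
t 6.95 p [ 564.2 -333.    70.5] xt [-0.008  0.014 -1.   ] yt [ 0.481 -0.876 -0.016] F [-5.2 11.3  6.8] w 19.3 q [-0.706  0.758  1.454  0.006  0.945  0.359]
r 0.07762513065002904 ang 0.4322448673785285
```

```bash
python3 -m inch '[[30,[0,-3,0],[0,0,0]],[40,[0,0,0],[0,0,0]],[40,[-30,0,0],[0,0,0]],[40,[-50,0,0],[0,0,0]],[40,[-50,0,0],[0,0,0]],[60,[-30,0,0],[0,0,0]]]' 15;python3 - <<'E'
from lib import *
I=pics("m2")
print(fit(I,"bracket",.6446,.0507,.02,rad=28,yaws=[.3655]))
print(fit(I,"lying",.4746,.1114,0,rad=32,yaws=[.7785]))
print(fit(I,"lying",.4491,-.1386,0,rad=32,yaws=[-.19]))
for sg in(1,-1): goto([.6446,.0507,.15],tool([0,0,-1],[.357*sg,-.934*sg,0]))
E
```

```text
time: 7.7
position: [0.5657, -0.3383, 0.2336]
tool_rot: [-0.684, -0.178, 0.686, -0.175]
ft_force: [0.7, 0.3, 0.5]
grip_width: 0.0443
([0.6446, 0.0507, 0.3658], np.float64(0.351))
([0.4745, 0.1114, 0.7734], np.float64(0.315))
([0.4502, -0.1367, -0.2249], np.float64(1.236))
t 7.8 p [ 567.1 -339.4  235.6] xt [ 0.001 -0.001 -1.   ] yt [ 0.483 -0.876  0.002] F [ 0.5 -0.4 -0.3] w 51.0 q [-0.708  0.564  1.323 -0.     1.253  0.359]
shift [  85.2 -304.3 -256.3] turn [ 7.97 -0.03 -0.1 ]
t 7.8 p [ 567.1 -339.4  235.6] xt [ 0.001 -0.001 -1.   ] yt [ 0.483 -0.876  0.002] F [ 0.5 -0.4 -0.3] w 51.0 q [-0.708  0.564  1.323 -0.     1.253  0.359]
shift [  85.2 -304.3 -256.3] turn [-1.7203e+02  1.5000e-01 -5.0000e-02]
```

```bash
python3 -m inch '[[60,[0,-43,-36],[0,0,0]],[60,[0,-43,-36],[0,0,0]],[60,[0,-43,-36],[0,0,0]],[60,[0,-43,-36],[0,0,0]],[60,[0,-43,-36],[0,0,0]],[60,[0,-43,-36],[0,0,0]],[60,[0,-40,-36],[0,0,0]],[45,[40,0,0],[8,0,0]],[45,[20,0,0],[0,0,0]],[45,[0,0,0],[0,0,0]]]';python3 g.py '[[.6446,.0507,.038],[0,0,-1],[.357,-.934,0]]'
```

```text
time: 9.05
position: [0.6496, 0.0479, 0.1622]
tool_rot: [0.697, 0.122, -0.695, 0.13]
ft_force: [-0.6, 0.4, 0.7]
grip_width: 0.046
t 9.05 p [649.6  47.9 162.2] xt [ 0.005 -0.01  -1.   ] yt [ 0.35  -0.937  0.011] F [-0.6  0.4  0.7] w 46.0 q [-0.093  0.629  1.422 -0.011  1.085  1.125]
shift [124.1  -5.8   3.9] turn [-0.4  -0.06 -0.64]
```

```bash
python3 -m inch '[[45,[10,-5,3.5],[-0.4,0,-0.6]],[45,[40,0,0],[0,0,0]],[45,[40,0,0],[0,0,0]],[45,[32,0,0],[0,0,0]],[45,[0,0,0],[0,0,0]]]';python3 g.py '[[.6446,.0507,.038],[0,0,-1],[.357,-.934,0]]'
```

```text
time: 9.68
position: [0.6475, 0.0489, 0.0392]
tool_rot: [0.698, 0.127, -0.692, 0.129]
ft_force: [0.3, -0.4, 0.1]
grip_width: 0.0452
t 9.68 p [647.5  48.9  39.2] xt [ 0.009 -0.    -1.   ] yt [ 0.356 -0.934  0.003] F [ 0.3 -0.4  0.1] w 45.2 q [-9.70e-02  7.89e-01  1.50e+00  1.00e-03  8.44e-01  1.11e+00]
shift [ 1.2 -2.8  2.1] turn [-0.06 -0.46 -0.2 ]
```

Good position; close, lift, and check the grip.

```bash
python3 -m inch '[[45,[0,-2.5,2],[0,0,0]],[20,[0,0,0],[0,0,0]],[5,[0,0,0],[0,0,0]],[5,[0,0,0],[0,0,0]],[5,[0,0,0],[0,0,0]],[5,[-20,0,0],[0,0,0]],[5,[-50,0,0],[0,0,0]],[5,[-50,0,0],[0,0,0]],[5,[0,0,0],[0,0,0]]]' 25;python3 g.py '[[.5917,.3721,.12],[0,0,-1],[.357,-.934,0]]'
```

```text
time: 10.8
position: [0.6466, 0.0501, 0.1717]
tool_rot: [0.702, 0.126, -0.688, 0.13]
ft_force: [0.7, -0.1, -1.6]
grip_width: 0.0115
t 10.8 p [646.6  50.1 171.7] xt [ 0.021 -0.001 -1.   ] yt [ 0.356 -0.935  0.008] F [ 0.7 -0.1 -1.6] w 11.5 q [-9.500e-02  6.080e-01  1.435e+00  1.000e-03  1.078e+00  1.112e+00]
shift [  50.2 -320.9  -62.3] turn [-0.07 -1.07 -0.49]
```

```bash
python3 -m inch '[[5,[0,-53.5,-10.5],[0,-1,0]],[5,[0,-53.5,-10.5],[0,0,0]],[5,[0,-53.5,-10.5],[0,0,0]],[5,[0,-53.5,-10.5],[0,0,0]],[5,[0,-53.5,-10.5],[0,0,0]],[5,[0,-50,-10],[0,0,0]],[5,[40,0,0],[0,0,0]],[5,[40,0,0],[0,0,0]],[5,[0,0,0],[0,0,0]]]';python3 g.py '[[.5917,.3721,.023],[0,0,-1],[.357,-.934,0]]'
```

```text
time: 11.92
position: [0.5871, 0.3769, 0.085]
tool_rot: [-0.694, -0.124, 0.697, -0.131]
ft_force: [1.0, -0.3, -0.7]
grip_width: 0.0117
t 11.93 p [587.1 376.9  85. ] xt [-0.002 -0.011 -1.   ] yt [ 0.355 -0.935  0.009] F [ 1.  -0.3 -0.7] w 11.7 q [ 0.415  0.783  1.331 -0.011  1.033  1.629]
shift [62.   5.6 -2.9] turn [-0.15  0.31 -0.54]
```

```bash
python3 -m inch '[[5,[30,5,-2.5],[0,0,-0.5]],[5,[25,0,0],[0,0,0]],[5,[6,0,0],[0,0,0]],[5,[0,0,0],[0,0,0]]]';python3 g.py '[[.5917,.3721,.023],[0,0,-1],[.357,-.934,0]]'
```

```text
time: 12.42
position: [0.5943, 0.3733, 0.0305]
tool_rot: [0.696, 0.127, -0.695, 0.127]
ft_force: [0.3, -0.3, 0.1]
grip_width: 0.0117
t 12.43 p [594.3 373.3  30.5] xt [ 0.001  0.    -1.   ] yt [ 0.354 -0.935 -0.   ] F [ 0.3 -0.3  0.1] w 11.7 q [ 0.402  0.856  1.347 -0.     0.938  1.611]
shift [7.5 0.2 2.8] turn [-0.21 -0.04  0.  ]
```

```bash
python3 -m inch '[[5,[5,0,1],[0,0,0]],[5,[2,0,0],[0,0,0]],[5,[0,0,0],[0,0,0]]]';python3 -m inch '[[5,[2,0,0],[0,0,0]],[5,[0,0,0],[0,0,0]]]'
```

```text
time: 12.8
position: [0.5957, 0.3737, 0.0292]
tool_rot: [0.698, 0.128, -0.693, 0.126]
ft_force: [-0.5, 0.5, -0.5]
grip_width: 0.0119
time: 13.05
position: [0.5965, 0.374, 0.0284]
tool_rot: [0.699, 0.128, -0.693, 0.126]
ft_force: [0.3, 0.8, -0.7]
grip_width: 0.012
```

```bash
python3 -m inch '[[5,[5,0,0],[0,0,0]],[5,[5,0,0],[0,0,0]]]';python3 -m inch '[[5,[4,0,0],[0,0,0]],[5,[4,0,0],[0,0,0]]]'
```

```text
time: 13.3
position: [0.5969, 0.3741, 0.028]
tool_rot: [0.699, 0.128, -0.692, 0.127]
ft_force: [-8.0, -2.9, 26.4]
grip_width: 0.0118
time: 13.55
position: [0.5969, 0.3741, 0.0281]
tool_rot: [0.699, 0.128, -0.692, 0.127]
ft_force: [-5.9, -3.8, 19.8]
grip_width: 0.0121
```

```bash
python3 -m inch '[[5,[-1,0,0],[0,0,0]],[22,[0,0,0],[0,0,0]],[26,[0,0,0],[0,0,0]],[26,[0,0,0],[0,0,0]],[26,[-25,0,0],[0,0,0]],[40,[-50,0,0],[0,0,0]],[60,[-50,0,0],[0,0,0]],[60,[-50,0,0],[0,0,0]]]';python3 - <<'E'
from lib import *
I=pics("m3")
print(fit(I,"bracket",.595,.374,.003,rad=28,yaws=[.36],cams=("scene",)))
print(fit(I,"bracket",.595,.374,.003,rad=28,yaws=[.36]))
print(fit(I,"lying",.4746,.1114,0,rad=32,yaws=[.7785]))
print(fit(I,"lying",.4491,-.1386,0,rad=32,yaws=[-.19]))
st()
cv2.imwrite("pics/v3.png",np.hstack([cv2.resize(I[c][:,:,::-1],None,fx=.71,fy=.71) for c in I]))
E
```

```text
time: 14.55
position: [0.5922, 0.372, 0.1988]
tool_rot: [-0.693, -0.126, 0.698, -0.128]
ft_force: [0.5, 0.5, 0.2]
grip_width: 0.0485
([0.5945, 0.3754, 0.3568], np.float64(0.076))
([0.5949, 0.3745, 0.3566], np.float64(0.143))
([0.4745, 0.1115, 0.7764], np.float64(0.315))
([0.4491, -0.1386, -0.19], np.float64(0.33))
t 14.65 p [596.6 374.  205.4] xt [ 0.008  0.002 -1.   ] yt [ 0.354 -0.935  0.001] F [0.5 0.9 0.2] w 55.1 q [ 0.402  0.652  1.237 -0.002  1.244  1.611]
```

View pics/v3.png

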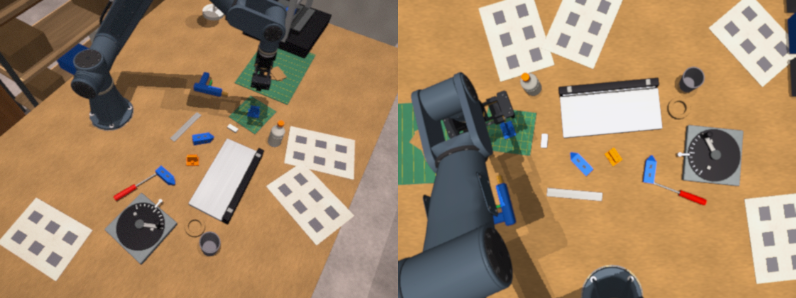

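The bracket is on the mat and the lever is at OFF. Tower L next: pick it with the tool tilted about 20°, yaw the roof to the left, then pitch it upright.

```bash
cat > pk.py <<'E'
from lib import *
import sys
x,y,yaw,sg,back=map(float,sys.argv[1:6]); th=np.radians(20); a=np.array([np.cos(yaw),np.sin(yaw),0])
d=-np.sin(th)*a-[0,0,np.cos(th)]; G=np.array([x,y,.026])+.008*a; P=G+.019*d-back*d
M=tool(d,sg*np.array([a[1],-a[0],0])); print("TCP",P); goto(P,M)
E
python3 pk.py .4745 .1115 .7764 1 .12
```

```text
TCP [0.50485265 0.14131127 0.12090895]
t 14.65 p [596.6 374.  205.4] xt [ 0.008  0.002 -1.   ] yt [ 0.354 -0.935  0.001] F [0.5 0.9 0.2] w 55.1 q [ 0.402  0.652  1.237 -0.002  1.244  1.611]
shift [ 83.3 185.  168.9] turn [-23.53 -20.16   3.98]
```

```bash
python3 -m inch '[[60,[0,37,34],[0,0,0]],[60,[0,37,34],[0,0,0]],[60,[0,37,34],[0,0,0]],[60,[0,37,34],[0,0,0]],[60,[0,37,34],[0,0,0]],[60,[0,0,0],[-7.9,-6.7,1.3]],[60,[0,0,0],[-7.9,-6.7,1.3]],[60,[0,0,0],[-7.9,-6.7,1.3]],[60,[0,0,0],[0,0,0]]]';python3 pk.py .4745 .1115 .7764 1 .12
```

```text
time: 15.78
position: [0.4959, 0.1316, 0.1975]
tool_rot: [-0.522, -0.221, 0.762, -0.313]
ft_force: [-0.7, -0.9, -0.5]
grip_width: 0.0601
TCP [0.50485265 0.14131127 0.12090895]
t 15.78 p [495.9 131.6 197.5] xt [-0.258 -0.246 -0.934] yt [ 0.708 -0.706 -0.01 ] F [-0.7 -0.9 -0.5] w 60.1 q [ 0.163  0.561  1.514 -0.206  1.376  1.016]
shift [ 66.9   0.2 -39.6] turn [0.77 0.88 0.31]
```

```bash
python3 -m inch '[[60,[22,0,-40],[0.8,0.9,0.3]],[60,[50,0,0],[0,0,0]],[60,[50,0,0],[0,0,0]],[60,[25,0,0],[0,0,0]],[60,[0,0,0],[0,0,0]]]';python3 pk.py .4745 .1115 .7764 1 0
```

```text
time: 16.4
position: [0.4855, 0.1225, 0.0411]
tool_rot: [-0.537, -0.214, 0.757, -0.305]
ft_force: [0.1, -0.3, 0.7]
grip_width: 0.0599
TCP [0.47557131 0.11255221 0.00814584]
t 16.4 p [485.5 122.5  41.1] xt [-0.238 -0.232 -0.943] yt [ 0.691 -0.723  0.003] F [ 0.1 -0.3  0.7] w 59.9 q [ 0.144  0.764  1.655 -0.232  1.012  1.105]
shift [35.8  0.2  2.3] turn [-0.8 -0.6  0.1]
```

```bash
python3 -m inch '[[60,[20,0,1],[0,0,0]],[60,[17,0,1],[0,0,0]],[60,[4,0,0],[0,0,0]],[60,[0,0,0],[0,0,0]]]';python3 pk.py .4745 .1115 .7764 1 0
```

```text
time: 16.9
position: [0.4785, 0.1121, 0.0066]
tool_rot: [-0.542, -0.212, 0.754, -0.303]
ft_force: [-0.2, -0.3, 1.1]
grip_width: 0.0596
TCP [0.47557131 0.11255221 0.00814584]
t 16.9 p [478.5 112.1   6.6] xt [-0.228 -0.228 -0.947] yt [ 0.687 -0.727  0.01 ] F [-0.2 -0.3  1.1] w 59.6 q [ 0.127  0.811  1.696 -0.252  0.912  1.125]
shift [-0.9 -2.3  2.2] turn [-1.22 -1.21 -0.16]
```

Close and lift.

```bash
python3 -m inch '[[60,[-2,-2,2],[-1.2,-1.2,0]],[40,[0,0,0],[0,0,0]],[25,[0,0,0],[0,0,0]],[25,[0,0,0],[0,0,0]],[25,[0,0,0],[0,0,0]],[25,[-40,0,0],[0,0,0]],[25,[-55,0,0],[0,0,0]],[25,[-55,0,0],[0,0,0]],[25,[0,0,0],[0,0,0]]]' 35;python3 - <<'E'
from lib import *
th=np.radians(20)
for q in(90,75,60):
    r=np.radians(q); a=np.array([np.cos(r),np.sin(r),0])   # roof direction after yaw
    print(q); goto([.55,.0,.25],tool(-np.sin(th)*a-[0,0,np.cos(th)],[a[1],-a[0],0]))
I=pics("m4"); cv2.imwrite("pics/v4.png",cv2.resize(I["scene"][90:330,120:440,::-1],(720,540)))
E
```

```text
time: 18.02
position: [0.5142, 0.1506, 0.1548]
tool_rot: [-0.531, -0.217, 0.758, -0.311]
ft_force: [-0.1, -0.3, -0.8]
grip_width: 0.0354
90
t 18.02 p [514.2 150.6 154.8] xt [-0.242 -0.241 -0.94 ] yt [ 0.702 -0.713  0.002] F [-0.1 -0.3 -0.8] w 35.4 q [ 0.187  0.636  1.498 -0.2    1.305  1.062]
shift [-61.8 132.7 107.8] turn [-4.275e+01  2.000e-02  1.540e+01]
75
t 18.02 p [514.2 150.6 154.8] xt [-0.242 -0.241 -0.94 ] yt [ 0.702 -0.713  0.002] F [-0.1 -0.3 -0.8] w 35.4 q [ 0.187  0.636  1.498 -0.2    1.305  1.062]
shift [-61.8 132.7 107.8] turn [-28.66  -0.    10.27]
60
t 18.02 p [514.2 150.6 154.8] xt [-0.242 -0.241 -0.94 ] yt [ 0.702 -0.713  0.002] F [-0.1 -0.3 -0.8] w 35.4 q [ 0.187  0.636  1.498 -0.2    1.305  1.062]
shift [-61.8 132.7 107.8] turn [-14.56  -0.02   5.14]
```

View pics/v4.png

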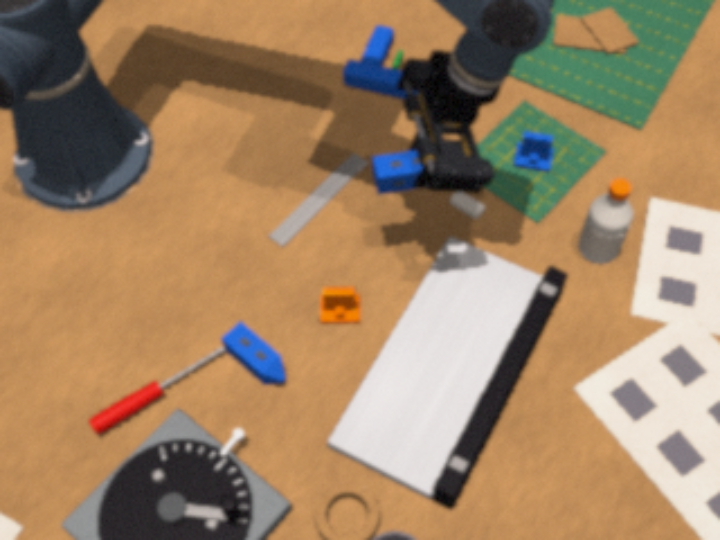

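```bash
python3 -m inch '[[25,[-20,33,27],[0,0,0]],[25,[-20,33,27],[0,0,0]],[25,[-20,33,27],[0,0,0]],[25,[-20,33,27],[0,0,0]],[25,[0,0,0],[-8.3,0,3]],[25,[0,0,0],[-8.3,0,3]],[25,[0,0,0],[-8.3,0,3]],[25,[0,0,0],[-8.3,0,3]],[25,[0,0,0],[0,10,0]],[25,[0,0,0],[0,10,0]],[25,[0,0,0],[0,10,0]]]';python3 g.py '[[.6,0,.25]]'
```

```text
time: 19.5
position: [0.5322, 0.0002, 0.2395]
tool_rot: [0.568, 0.516, -0.504, 0.396]
ft_force: [-0.5, 0.2, -1.0]
grip_width: 0.0357
t 19.5 p [5.322e+02 2.000e-01 2.395e+02] xt [-0.04   0.187 -0.982] yt [ 0.986 -0.155 -0.07 ] F [-0.5  0.2 -1. ] w 35.7 q [-0.308  0.409  1.615  0.178  1.219 -0.217]
shift [-13.1  66.1 -12.9]
```

```bash
cat > up.py <<'E'
from lib import *
import sys
x,y,z,b=map(float,sys.argv[1:5]); b=np.radians(b); c=np.array([np.cos(b),np.sin(b),0]); th=np.radians(20)
M=tool(np.cos(th)*c-[0,0,np.sin(th)],[c[1],-c[0],0]); o,m=st()
up=m@[-np.sin(th),0,-np.cos(th)]; print("tower axis now",np.round(up,3)); goto([x,y,z],M)
E
python3 up.py .6 .0 .25 85;python3 up.py .6 .0 .25 70
```

```text
t 19.5 p [5.322e+02 2.000e-01 2.395e+02] xt [-0.04   0.187 -0.982] yt [ 0.986 -0.155 -0.07 ] F [-0.5  0.2 -1. ] w 35.7 q [-0.308  0.409  1.615  0.178  1.219 -0.217]
tower axis now [0.169 0.848 0.503]
t 19.5 p [5.322e+02 2.000e-01 2.395e+02] xt [-0.04   0.187 -0.982] yt [ 0.986 -0.155 -0.07 ] F [-0.5  0.2 -1. ] w 35.7 q [-0.308  0.409  1.615  0.178  1.219 -0.217]
shift [-13.1  66.1 -12.9] turn [-5.83 59.53  0.56]
t 19.5 p [5.322e+02 2.000e-01 2.395e+02] xt [-0.04   0.187 -0.982] yt [ 0.986 -0.155 -0.07 ] F [-0.5  0.2 -1. ] w 35.7 q [-0.308  0.409  1.615  0.178  1.219 -0.217]
tower axis now [0.169 0.848 0.503]
t 19.5 p [5.322e+02 2.000e-01 2.395e+02] xt [-0.04   0.187 -0.982] yt [ 0.986 -0.155 -0.07 ] F [-0.5  0.2 -1. ] w 35.7 q [-0.308  0.409  1.615  0.178  1.219 -0.217]
shift [-13.1  66.1 -12.9] turn [ 6.18 59.88 10.67]
```

Heading 80° suits: about (-2, 60, 4) over 7 rows.

```bash
python3 -m inch '[[25,[-5,40,-6],[0,0,0]],[25,[-5,26,-6],[0,0,0]],[25,[0,0,0],[-0.3,10,0.5]],[25,[0,0,0],[-0.3,10,0.5]],[25,[0,0,0],[-0.3,10,0.5]],[25,[0,0,0],[-0.3,10,0.5]],[25,[0,0,0],[-0.3,10,0.5]],[25,[0,0,0],[-0.3,10,0.5]],[25,[0,0,0],[0,0,0]]]';python3 up.py .62 .12 .2 80
```

```text
time: 20.62
position: [0.5876, -0.003, 0.2268]
tool_rot: [0.756, 0.636, -0.134, 0.075]
ft_force: [-0.1, -0.1, -0.8]
grip_width: 0.0357
t 20.62 p [587.6  -3.  226.8] xt [ 0.155  0.942 -0.298] yt [ 0.982 -0.18  -0.057] F [-0.1 -0.1 -0.8] w 35.7 q [-0.676  0.801  1.597  0.99   1.668 -0.876]
tower axis now [ 0.048 -0.055  0.997]
t 20.62 p [587.6  -3.  226.8] xt [ 0.155  0.942 -0.298] yt [ 0.982 -0.18  -0.057] F [-0.1 -0.1 -0.8] w 35.7 q [-0.676  0.801  1.597  0.99   1.668 -0.876]
shift [128.9  11.2 -12.9] turn [-3.24 -2.63  0.68]
```

```bash
python3 - <<'E'
from lib import *
f=800/560
c=[unproj("top",np.array(p)/f,.02) for p in((327,192),(526,178),(531,258),(333,276))]; print(np.round(c,3),np.mean(c,0))
I={"top":cv2.imread("pics/top_m3.png")[:,:,::-1]}
h=cv2.cvtColor(I["top"],cv2.COLOR_RGB2HSV); m=((h[...,2]>190)&(h[...,1]<35)).astype(np.uint8); m=cv2.morphologyEx(m,cv2.MORPH_OPEN,np.ones((5,5)))
print(fit(I,"plate",.66,0,0,yaws=[.07],rad=90,cams=("top",),masks={"top":m}))
E
python3 up.py .6 .13 .13 80
```

```text
[[ 0.717  0.18   0.02 ]
 [ 0.74  -0.18   0.02 ]
 [ 0.594 -0.186  0.02 ]
 [ 0.564  0.169  0.02 ]] [ 0.6539444  -0.00410021  0.02      ]
([0.6542, -0.0009, 0.1015], np.float64(0.116))
t 20.62 p [587.6  -3.  226.8] xt [ 0.155  0.942 -0.298] yt [ 0.982 -0.18  -0.057] F [-0.1 -0.1 -0.8] w 35.7 q [-0.676  0.801  1.597  0.99   1.668 -0.876]
tower axis now [ 0.048 -0.055  0.997]
t 20.62 p [587.6  -3.  226.8] xt [ 0.155  0.942 -0.298] yt [ 0.982 -0.18  -0.057] F [-0.1 -0.1 -0.8] w 35.7 q [-0.676  0.801  1.597  0.99   1.668 -0.876]
shift [156.1  -6.2  53.1] turn [-3.24 -2.63  0.68]
```

```bash
python3 -m inch '[[25,[44,7,5],[-3.2,-2.6,0.7]],[25,[44,5,5],[0,0,0]],[25,[44,5,5],[0,0,0]],[25,[0,0,0],[0,0,0]]]';python3 up.py .632 .119 .11 80
```

```text
time: 21.12
position: [0.6245, 0.1154, 0.1663]
tool_rot: [0.754, 0.632, -0.138, 0.115]
ft_force: [0.1, 0.5, -0.9]
grip_width: 0.0356
t 21.12 p [624.5 115.4 166.3] xt [ 0.162  0.921 -0.353] yt [ 0.985 -0.174 -0.002] F [ 0.1  0.5 -0.9] w 35.6 q [-0.468  0.862  1.641  1.125  1.448 -0.957]
tower axis now [0.004 0.012 1.   ]
t 21.12 p [624.5 115.4 166.3] xt [ 0.162  0.921 -0.353] yt [ 0.985 -0.174 -0.002] F [ 0.1  0.5 -0.9] w 35.6 q [-0.468  0.862  1.641  1.125  1.448 -0.957]
shift [24.4  6.9 51. ] turn [-0.09  0.69  0.02]
```

```bash
python3 -m inch '[[25,[12,4,25],[0,0.7,0]],[25,[12,3,26],[0,0,0]],[25,[0,0,0],[0,0,0]]]';python3 up.py .632 .119 .075 80
python3 - <<'E'
from lib import *
I=pics("m5"); cv2.imwrite("pics/v5.png",cv2.resize(I["scene"][130:330,180:440,::-1],(780,600)))
E
```

```text
time: 21.5
position: [0.6328, 0.119, 0.1119]
tool_rot: [0.753, 0.633, -0.134, 0.115]
ft_force: [-0.2, -0.6, -0.4]
grip_width: 0.0359
t 21.5 p [632.8 119.  111.9] xt [ 0.162  0.924 -0.347] yt [ 0.985 -0.171  0.003] F [-0.2 -0.6 -0.4] w 35.9 q [-0.457  0.963  1.615  1.146  1.417 -1.028]
tower axis now [-0.002  0.006  1.   ]
t 21.5 p [632.8 119.  111.9] xt [ 0.162  0.924 -0.347] yt [ 0.985 -0.171  0.003] F [-0.2 -0.6 -0.4] w 35.9 q [-0.457  0.963  1.615  1.146  1.417 -1.028]
shift [12.7 -1.  34.7] turn [0.24 0.33 0.08]
```

View pics/v5.png

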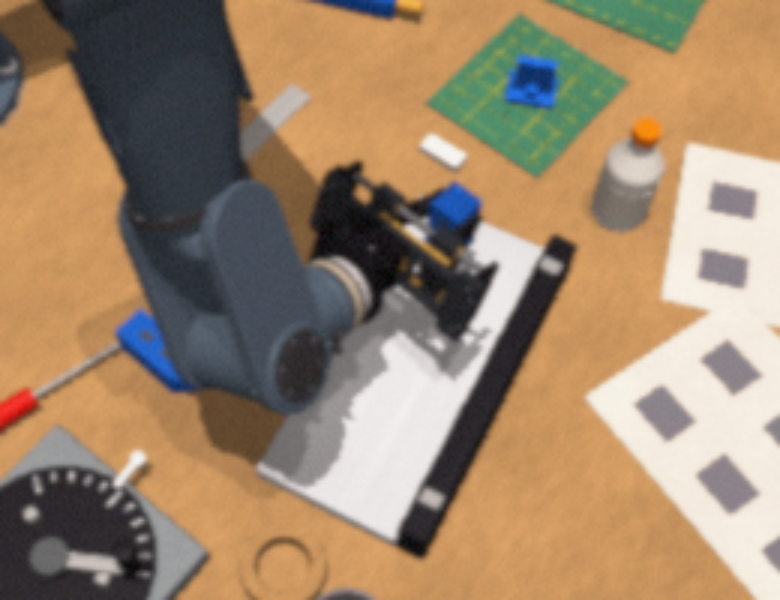

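```bash
python3 -m inch '[[25,[8,0,22],[0,0.3,0]],[25,[4,0,11],[0,0,0]],[25,[0,0,0],[0,0,0]]]';python3 up.py .632 .119 .0715 80
```

```text
time: 21.98
position: [0.6354, 0.1168, 0.0829]
tool_rot: [0.755, 0.632, -0.129, 0.117]
ft_force: [-0.1, 0.3, 0.3]
grip_width: 0.0359
t 21.98 p [635.4 116.8  82.9] xt [ 0.167  0.925 -0.343] yt [ 0.985 -0.173  0.013] F [-0.1  0.3  0.3] w 35.9 q [-0.46   1.016  1.601  1.156  1.404 -1.076]
tower axis now [-0.013  0.003  1.   ]
t 21.98 p [635.4 116.8  82.9] xt [ 0.167  0.925 -0.343] yt [ 0.985 -0.173  0.013] F [-0.1  0.3  0.3] w 35.9 q [-0.46   1.016  1.601  1.156  1.404 -1.076]
shift [ 5.3 -3.9 10.1] turn [ 0.74  0.04 -0.21]
```

```bash
python3 -m inch '[[25,[2,-1,6],[0.7,0,0]],[25,[0,0,0],[0,0,0]]]';python3 -m inch '[[25,[2,0,5],[0,0,0]],[25,[0,0,0],[0,0,0]]]';python3 -m inch '[[25,[2,0,5],[0,0,0]]]';python3 up.py .632 .119 .0715 80
```

```text
time: 22.22
position: [0.6349, 0.1165, 0.0778]
tool_rot: [0.756, 0.631, -0.132, 0.113]
ft_force: [0.9, 0.2, -0.1]
grip_width: 0.0362
time: 22.48
position: [0.6354, 0.1168, 0.077]
tool_rot: [0.756, 0.632, -0.128, 0.111]
ft_force: [-0.1, 1.0, -1.4]
grip_width: 0.0355
time: 22.6
position: [0.6358, 0.1172, 0.0762]
tool_rot: [0.757, 0.633, -0.124, 0.108]
ft_force: [-5.8, -10.2, 21.2]
grip_width: 0.0359
t 22.6 p [635.8 117.2  76.2] xt [ 0.169  0.931 -0.325] yt [ 0.984 -0.176  0.008] F [ -5.8 -10.2  21.2] w 35.9 q [-0.462  1.038  1.596  1.167  1.415 -1.086]
tower axis now [-0.011 -0.017  1.   ]
t 22.6 p [635.8 117.2  76.2] xt [ 0.169  0.931 -0.325] yt [ 0.984 -0.176  0.008] F [ -5.8 -10.2  21.2] w 35.9 q [-0.462  1.038  1.596  1.167  1.415 -1.086]
shift [ 2.5 -4.1  4.1] turn [ 0.37 -1.06 -0.27]
```

```bash
python3 -m inch '[[25,[0,0,-1],[0,-0.8,0]],[40,[0,0,0],[0,0,0]],[50,[0,0,0],[0,0,0]],[56,[0,0,0],[0,0,0]],[56,[0,0,0],[0,0,0]],[56,[-25,0,0],[0,0,0]],[56,[-40,0,0],[0,0,0]],[56,[-40,0,-30],[0,0,0]],[56,[0,0,-50],[0,0,0]],[56,[0,0,-50],[0,0,0]]]';python3 - <<'E'
from lib import *
st(); I=pics("m6")
print(fit(I,"up",.633,.107,.02,rad=35,yaws=[0,-.3,.3]))
print(fit(I,"up",.633,.107,.02,rad=35,yaws=[0,-.3,.3],cams=("scene",)))
cv2.imwrite("pics/v6.png",cv2.resize(I["scene"][120:330,170:450,::-1],(800,600)))
E
```

```text
time: 23.85
position: [0.6245, 0.0546, 0.2358]
tool_rot: [0.757, 0.63, -0.132, 0.111]
ft_force: [0.4, 0.4, 0.1]
grip_width: 0.0563
t 23.85 p [624.5  54.6 235.8] xt [ 0.172  0.925 -0.339] yt [ 0.983 -0.182  0.001] F [0.4 0.4 0.1] w 56.3 q [-0.56   0.769  1.586  1.065  1.576 -0.854]
([0.6359, 0.1109, 0.0498], np.float64(0.871))
([0.6361, 0.1175, 0.415], np.float64(0.581))
```

View pics/v6.png

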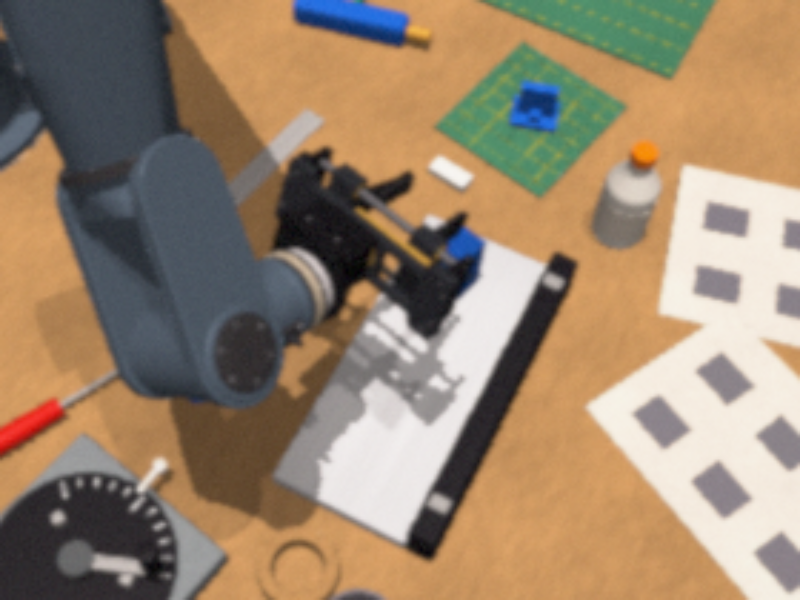

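```bash
python3 -m inch '[[60,[-46,9,16],[0,0,0]],[60,[-46,9,16],[0,0,0]],[60,[0,0,0],[0,-10,0]],[60,[0,0,0],[0,-10,0]],[60,[0,0,0],[0,-10,0]],[60,[0,0,0],[0,-10,0]],[60,[0,0,0],[0,-10,0]],[60,[0,0,0],[0,-10,0]],[60,[0,0,0],[0,-10,0]],[60,[0,0,0],[0,0,0]]]';python3 pk.py .4491 -.1386 -.19 1 .15
```

```text
time: 25.2
position: [0.6213, -0.0639, 0.2382]
tool_rot: [-0.536, -0.438, 0.557, -0.459]
ft_force: [0.0, 0.3, 0.1]
grip_width: 0.06
TCP [ 0.50095438 -0.14857263  0.14909973]
t 25.2 p [621.3 -63.9 238.2] xt [-0.004 -0.042 -0.999] yt [ 0.981 -0.196  0.005] F [0.  0.3 0.1] w 60.0 q [-0.261  0.511  1.417 -0.044  1.207 -0.048]
shift [  93.  -101.8  102.8] turn [ 88.13 -14.07 -17.65]
```

```bash
python3 -m inch '[[60,[0,-34,34],[0,0,0]],[60,[0,-34,34],[0,0,0]],[60,[0,-34,34],[0,0,0]],[60,[0,0,0],[9.8,-1.56,-1.96]],[60,[0,0,0],[9.8,-1.56,-1.96]],[60,[0,0,0],[9.8,-1.56,-1.96]],[60,[0,0,0],[9.8,-1.56,-1.96]],[60,[0,0,0],[9.8,-1.56,-1.96]],[60,[0,0,0],[9.8,-1.56,-1.96]],[60,[0,0,0],[9.8,-1.56,-1.96]],[60,[0,0,0],[9.8,-1.56,-1.96]],[60,[0,0,0],[9.8,-1.56,-1.96]]]';python3 - <<'E'
from lib import *
I=pics("m7")
print(fit(I,"lying",.4491,-.1386,0,rad=32,yaws=[-.19]),fit(I,"lying",.4491,-.1386,0,rad=32,yaws=[-.19],cams=("scene",)))
print(fit(I,"up",.633,.107,.02,rad=35,yaws=[0,-.3,.3]))
cv2.imwrite("pics/v7.png",np.hstack([cv2.resize(I["top"][100:310,210:490,::-1],(400,300)),cv2.resize(I["scene"][120:330,170:450,::-1],(400,300))]))
E
python3 pk.py .4491 -.1386 -.19 1 .12
```

```text
time: 26.7
position: [0.4852, -0.1645, 0.2353]
tool_rot: [-0.559, 0.067, 0.818, 0.12]
ft_force: [-0.8, 1.1, -0.2]
grip_width: 0.0602
([0.4491, -0.1386, -0.19], np.float64(0.79)) ([0.4493, -0.1393, -0.223], np.float64(0.374))
([0.6347, 0.1106, 0.0998], np.float64(0.452))
TCP [ 0.49087842 -0.14663482  0.12090895]
t 26.8 p [ 485.4 -165.5  234.9] xt [-0.346  0.12  -0.93 ] yt [-0.267 -0.963 -0.025] F [-0.6  0.5 -0.2] w 60.0 q [-0.508  0.537  1.442 -0.064  1.532  1.343]
shift [106.4 -16.8 -42.1] turn [-3.81  1.41  2.96]
```

View pics/v7.png

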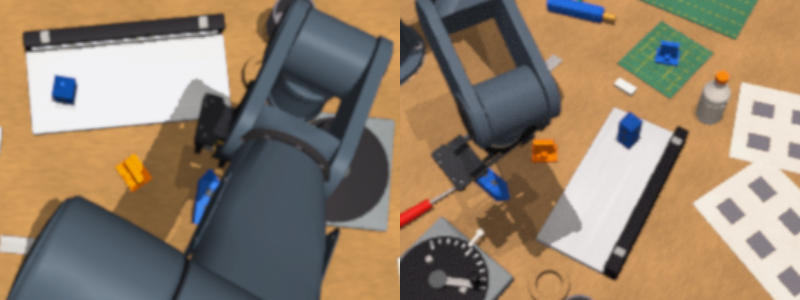

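Tower L stands on the plate at (0.635, 0.111). Tower R has not moved, so I descend.

```bash
python3 -m inch '[[60,[25,-16,-42],[0,0,0]],[60,[45,0,0],[-3.8,1.4,3]],[60,[35,0,0],[0,0,0]],[60,[0,0,0],[0,0,0]]]';python3 pk.py .4491 -.1386 -.19 1 .05
```

```text
time: 27.3
position: [0.4907, -0.1535, 0.1189]
tool_rot: [-0.573, 0.049, 0.814, 0.077]
ft_force: [-0.1, -0.0, 0.5]
grip_width: 0.0602
TCP [ 0.46736786 -0.14211327  0.05513047]
t 27.3 p [ 490.7 -153.5  118.9] xt [-0.332  0.07  -0.941] yt [-0.182 -0.983 -0.009] F [-0.1 -0.   0.5] w 60.2 q [-0.468  0.671  1.553 -0.092  1.254  1.328]
shift [68.5 -6.4  1.9] turn [ 0.54 -0.2   0.33]
```

```bash
python3 -m inch '[[60,[35,-6,2],[0,0,0]],[60,[33,0,0],[0,0,0]],[60,[15,0,0],[0,0,0]],[60,[0,0,0],[0,0,0]]]';python3 pk.py .4491 -.1386 -.19 1 0
```

```text
time: 27.8
position: [0.4676, -0.1462, 0.0443]
tool_rot: [-0.578, 0.049, 0.811, 0.077]
ft_force: [0.3, 0.5, 0.3]
grip_width: 0.0599
TCP [ 0.45057459 -0.13888359  0.00814584]
t 27.8 p [ 467.6 -146.2   44.3] xt [-0.319  0.068 -0.945] yt [-0.181 -0.984 -0.01 ] F [0.3 0.5 0.3] w 59.9 q [-0.477  0.757  1.658 -0.1    1.05   1.338]
shift [40.1 -3.8  5.2] turn [ 0.64 -0.94  0.36]
```

```bash
python3 -m inch '[[60,[20,-4,4],[0.6,-0.9,0.4]],[60,[20,0,2],[0,0,0]],[60,[5,0,0],[0,0,0]],[60,[0,0,0],[0,0,0]]]';python3 pk.py .4491 -.1386 -.19 1 0
```

```text
time: 28.3
position: [0.4506, -0.1393, 0.0042]
tool_rot: [-0.574, 0.056, 0.814, 0.076]
ft_force: [-0.1, -0.4, 0.0]
grip_width: 0.0599
TCP [ 0.45057459 -0.13888359  0.00814584]
t 28.3 p [ 450.6 -139.3    4.2] xt [-0.33   0.06  -0.942] yt [-0.188 -0.982  0.003] F [-0.1 -0.4  0. ] w 59.9 q [-0.473  0.816  1.706 -0.119  0.952  1.373]
shift [-3.7 -0.4  1.4] turn [-0.02 -0.38 -0.18]
```

```bash
python3 -m inch '[[60,[-4,0,1],[0,0,0]],[40,[0,0,0],[0,0,0]],[25,[0,0,0],[0,0,0]],[25,[0,0,0],[0,0,0]],[25,[0,0,0],[0,0,0]],[25,[-40,0,0],[0,0,0]],[25,[-55,0,0],[0,0,0]],[25,[-55,0,0],[0,0,0]],[25,[0,0,0],[0,0,0]]]' 35;python3 up.py .56 -.12 .25 80
python3 - <<'E'
from lib import *
th=np.radians(20); r=np.radians(80); a=np.array([np.cos(r),np.sin(r),0])
goto([.56,-.15,.26],tool(-np.sin(th)*a-[0,0,np.cos(th)],[a[1],-a[0],0]))
E
```

```text
time: 29.42
position: [0.5028, -0.1489, 0.1541]
tool_rot: [-0.574, 0.056, 0.813, 0.076]
ft_force: [0.4, 0.3, -0.9]
grip_width: 0.0361
t 29.43 p [ 502.8 -148.9  154.1] xt [-0.329  0.06  -0.942] yt [-0.188 -0.982  0.003] F [ 0.4  0.3 -0.9] w 36.1 q [-0.449  0.632  1.507 -0.091  1.334  1.348]
tower axis now [ 0.982 -0.188  0.008]
t 29.43 p [ 502.8 -148.9  154.1] xt [-0.329  0.06  -0.942] yt [-0.188 -0.982  0.003] F [ 0.4  0.3 -0.9] w 36.1 q [-0.449  0.632  1.507 -0.091  1.334  1.348]
shift [-107.5  -38.8  -15.7] turn [-89.34  68.67 -42.24]
t 29.43 p [ 502.8 -148.9  154.1] xt [-0.329  0.06  -0.942] yt [-0.188 -0.982  0.003] F [ 0.4  0.3 -0.9] w 36.1 q [-0.449  0.632  1.507 -0.091  1.334  1.348]
shift [-118.7   -9.3  -17.7] turn [-85.55  -0.21  30.62]
```

```bash
python3 -m inch '[[25,[-58,-5,-10],[0,0,0]],[25,[-58,-5,-10],[0,0,0]],[25,[0,0,0],[-9.5,0,3.4]],[25,[0,0,0],[-9.5,0,3.4]],[25,[0,0,0],[-9.5,0,3.4]],[25,[0,0,0],[-9.5,0,3.4]],[25,[0,0,0],[-9.5,0,3.4]],[25,[0,0,0],[-9.5,0,3.4]],[25,[0,0,0],[-9.5,0,3.4]],[25,[0,0,0],[-9.5,0,3.4]],[25,[0,0,0],[-9.5,0,3.4]],[25,[0,0,0],[0,0,0]]]';python3 up.py .6 -.12 .25 80
```

```text
time: 30.92
position: [0.5465, -0.1443, 0.2375]
tool_rot: [-0.423, -0.396, 0.619, -0.53]
ft_force: [0.1, -0.7, -0.1]
grip_width: 0.0358
t 30.93 p [ 546.5 -144.3  237.5] xt [-0.081 -0.321 -0.943] yt [ 0.991 -0.125 -0.043] F [ 0.1 -0.7 -0.1] w 35.8 q [-0.275  0.46   1.568 -0.375  1.132  0.007]
tower axis now [0.126 0.992 0.014]
t 30.93 p [ 546.5 -144.3  237.5] xt [-0.081 -0.321 -0.943] yt [ 0.991 -0.125 -0.043] F [ 0.1 -0.7 -0.1] w 35.8 q [-0.275  0.46   1.568 -0.375  1.132  0.007]
shift [-23.9  49.5 -24.3] turn [ 1.66 89.23  3.78]
```

```bash
python3 -m inch '[[25,[-25,20,-45],[0,0,0]],[25,[-25,25,-45],[0,0,0]],[25,[0,0,0],[0.2,9.9,0.4]],[25,[0,0,0],[0.2,9.9,0.4]],[25,[0,0,0],[0.2,9.9,0.4]],[25,[0,0,0],[0.2,9.9,0.4]],[25,[0,0,0],[0.2,9.9,0.4]],[25,[0,0,0],[0.2,9.9,0.4]],[25,[0,0,0],[0.2,9.9,0.4]],[25,[0,0,0],[0.2,9.9,0.4]],[25,[0,0,0],[0.2,9.9,0.4]],[25,[0,0,0],[0,0,0]]]';python3 up.py .643 -.02 .15 80
```

```text
time: 32.42
position: [0.6079, -0.0457, 0.2428]
tool_rot: [0.763, 0.628, -0.126, 0.083]
ft_force: [-0.1, -0.4, -1.1]
grip_width: 0.0356
t 32.42 p [607.9 -45.7 242.8] xt [ 0.179  0.938 -0.297] yt [ 0.98  -0.198 -0.032] F [-0.1 -0.4 -1.1] w 35.6 q [-0.714  0.804  1.507  0.99   1.724 -0.834]
tower axis now [ 0.022 -0.053  0.998]
t 32.42 p [607.9 -45.7 242.8] xt [ 0.179  0.938 -0.297] yt [ 0.98  -0.198 -0.032] F [-0.1 -0.4 -1.1] w 35.6 q [-0.714  0.804  1.507  0.99   1.724 -0.834]
shift [58.  32.3 78.1] turn [-2.21 -2.73 -0.74]
```

```bash
python3 -m inch '[[25,[20,16,26],[-2.2,-2.7,-0.7]],[25,[20,16,26],[0,0,0]],[25,[20,0,26],[0,0,0]],[25,[0,0,0],[0,0,0]]]';python3 up.py .643 -.02 .1 80
```

```text
time: 32.92
position: [0.6473, -0.0208, 0.1487]
tool_rot: [0.753, 0.633, -0.138, 0.117]
ft_force: [-0.6, 0.4, -0.8]
grip_width: 0.036
t 32.92 p [647.3 -20.8 148.7] xt [ 0.161  0.921 -0.355] yt [ 0.985 -0.172  0.002] F [-0.6  0.4 -0.8] w 36.0 q [-0.634  0.941  1.445  0.993  1.598 -0.911]
tower axis now [0.001 0.014 1.   ]
t 32.92 p [647.3 -20.8 148.7] xt [ 0.161  0.921 -0.355] yt [ 0.985 -0.172  0.002] F [-0.6  0.4 -0.8] w 36.0 q [-0.634  0.941  1.445  0.993  1.598 -0.911]
shift [17.4 -4.5 45.5] turn [0.12 0.8  0.07]
```

```bash
python3 -m inch '[[25,[10,-4,24],[0,0.8,0]],[25,[8,0,23],[0,0,0]],[25,[6,0,15],[0,0,0]],[25,[0,0,0],[0,0,0]]]';python3 up.py .643 -.02 .0735 80
python3 - <<'E'
from lib import *
I=pics("m8"); cv2.imwrite("pics/v8.png",np.hstack([cv2.resize(I["top"][100:310,210:490,::-1],(400,300)),cv2.resize(I["scene"][120:330,170:450,::-1],(400,300))]))
E
```

```text
time: 33.42
position: [0.6473, -0.0208, 0.0859]
tool_rot: [0.754, 0.633, -0.132, 0.118]
ft_force: [0.2, 0.6, -0.4]
grip_width: 0.0357
t 33.42 p [647.3 -20.8  85.9] xt [ 0.164  0.923 -0.347] yt [ 0.985 -0.171  0.011] F [ 0.2  0.6 -0.4] w 35.7 q [-0.636  1.043  1.432  0.998  1.555 -0.995]
tower axis now [-0.01   0.007  1.   ]
t 33.42 p [647.3 -20.8  85.9] xt [ 0.164  0.923 -0.347] yt [ 0.985 -0.171  0.011] F [ 0.2  0.6 -0.4] w 35.7 q [-0.636  1.043  1.432  0.998  1.555 -0.995]
shift [ 4.4 -4.5 11.6] turn [ 0.63  0.32 -0.06]
```

View pics/v8.png

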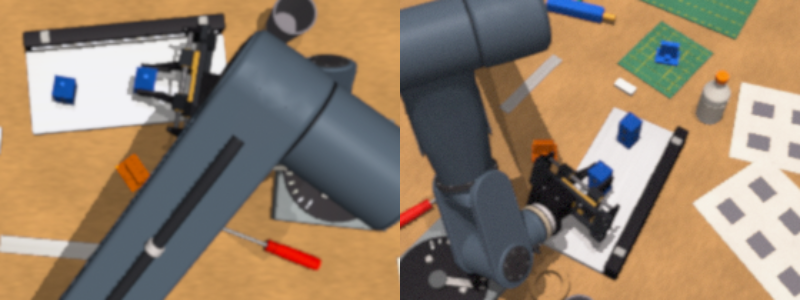

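Upright and clear. I shift 30 mm further left so the wrist stays away from the lever knob, then set it down.

```bash
python3 -m inch '[[25,[28,-8,-10],[0.6,0.3,0]],[25,[0,0,0],[0,0,0]]]';python3 up.py .643 .01 .0735 80
```

```text
time: 33.78
position: [0.6459, 0.0091, 0.0883]
tool_rot: [0.755, 0.632, -0.132, 0.114]
ft_force: [0.3, -0.6, -1.0]
grip_width: 0.0357
t 33.77 p [645.9   9.1  88.3] xt [ 0.167  0.924 -0.343] yt [ 0.984 -0.176  0.006] F [ 0.3 -0.6 -1. ] w 35.7 q [-0.601  1.032  1.475  1.031  1.523 -1.004]
tower axis now [-0.005  0.002  1.   ]
t 33.77 p [645.9   9.1  88.3] xt [ 0.167  0.924 -0.343] yt [ 0.984 -0.176  0.006] F [ 0.3 -0.6 -1. ] w 35.7 q [-0.601  1.032  1.475  1.031  1.523 -1.004]
shift [ 5.5 -3.1 13.8] turn [ 0.26  0.07 -0.23]
```

```bash
python3 -m inch '[[25,[4,-2,9],[0.3,0,0]],[25,[2,0,5],[0,0,0]]]';python3 -m inch '[[25,[2,0,5],[0,0,0]]]';python3 -m inch '[[25,[2,0,5],[0,0,0]]]';python3 up.py .643 .01 .0715 80
```

```text
time: 34.02
position: [0.6449, 0.0089, 0.0749]
tool_rot: [0.756, 0.631, -0.132, 0.113]
ft_force: [-3.2, -2.6, 8.7]
grip_width: 0.0358
time: 34.15
position: [0.6459, 0.0083, 0.074]
tool_rot: [0.757, 0.631, -0.127, 0.11]
ft_force: [-1.7, -6.9, 20.7]
grip_width: 0.0359
time: 34.28
position: [0.6461, 0.0079, 0.074]
tool_rot: [0.758, 0.632, -0.122, 0.107]
ft_force: [-3.2, -3.5, 16.2]
grip_width: 0.0357
t 34.27 p [646.1   7.9  74. ] xt [ 0.172  0.932 -0.321] yt [ 0.984 -0.179  0.008] F [-3.2 -3.5 16.2] w 35.7 q [-0.606  1.066  1.465  1.043  1.531 -1.029]
tower axis now [-0.011 -0.021  1.   ]
t 34.27 p [646.1   7.9  74. ] xt [ 0.172  0.932 -0.321] yt [ 0.984 -0.179  0.008] F [-3.2 -3.5 16.2] w 35.7 q [-0.606  1.066  1.465  1.043  1.531 -1.029]
shift [ 2.3 -3.5  1.8] turn [ 0.31 -1.3  -0.42]
```

```bash
python3 -m inch '[[25,[0,0,-1],[0,-1,0]],[40,[0,0,0],[0,0,0]],[50,[0,0,0],[0,0,0]],[56,[0,0,0],[0,0,0]],[56,[0,0,0],[0,0,0]],[56,[-20,0,0],[0,0,0]],[56,[-35,0,-5],[0,0,0]],[56,[-20,0,-40],[0,0,0]],[56,[0,0,-60],[0,0,0]],[56,[0,0,-60],[0,0,0]]]';python3 -m inch '[[60,[0,0,-20],[0,-10,0]],[60,[0,0,0],[0,-10,0]],[60,[0,0,0],[0,-10,0]],[60,[0,0,0],[0,-10,0]],[60,[0,0,0],[0,-10,0]],[60,[0,0,0],[0,-10,0]],[60,[0,0,0],[0,-10,0]],[60,[0,0,0],[0,0,0]]]';python3 g.py '[[.56,-.2,.25],[0,0,-1],[.48,-.877,0]]'
```

```text
time: 35.52
position: [0.6421, -0.0159, 0.2557]
tool_rot: [0.759, 0.628, -0.131, 0.109]
ft_force: [0.6, -1.0, 1.0]
grip_width: 0.056
time: 36.52
position: [0.6438, -0.0205, 0.2879]
tool_rot: [-0.542, -0.434, 0.554, -0.46]
ft_force: [-0.2, -0.4, -0.0]
grip_width: 0.0601
t 36.52 p [643.8 -20.5 287.9] xt [ 0.01  -0.04  -0.999] yt [ 0.979 -0.201  0.018] F [-0.2 -0.4 -0. ] w 60.1 q [-0.187  0.488  1.313 -0.039  1.324  0.025]
shift [ 44.2 -46.7 191.1] turn [49.68  1.56 -1.88]
```

```bash
python3 -m inch '[[50,[5,-3,54],[0,0,0]],[50,[5,-3,54],[0,0,0]],[50,[5,-3,54],[0,0,0]],[50,[5,-3,54],[0,0,0]],[50,[5,-3,54],[0,0,0]],[50,[5,-3,50],[0,0,0]],[50,[0,0,0],[10,0.3,-0.4]],[50,[0,0,0],[10,0.3,-0.4]],[50,[0,0,0],[10,0.3,-0.4]],[50,[0,0,0],[10,0.3,-0.4]],[50,[0,0,0],[10,0.3,-0.4]],[50,[0,0,0],[0,0,0]]]';python3 g.py '[[.5637,-.332,.16],[0,0,-1],[.48,-.877,0]]';python3 - <<'E'
from lib import *
I=pics("m9")
print(fit(I,"up",.634,.11,.02,rad=30,yaws=[.08]))
print(fit(I,"up",.645,-.001,.02,rad=30,yaws=[-.1,.1]))
print(fit(I,"bracket",.5949,.3745,.003,rad=28,yaws=[.3566]))
cv2.imwrite("pics/v9.png",np.hstack([cv2.resize(I["top"][100:310,130:410,::-1],(400,300)),cv2.resize(I["scene"][120:330,210:490,::-1],(400,300))]))
E
```

```text
time: 38.02
position: [0.542, -0.3618, 0.2637]
tool_rot: [0.694, 0.164, -0.686, 0.141]
ft_force: [-0.8, 0.5, 0.2]
grip_width: 0.0501
t 38.02 p [ 542.  -361.8  263.7] xt [ 0.004  0.033 -0.999] yt [ 0.421 -0.906 -0.028] F [-0.8  0.5  0.2] w 50.1 q [-0.772  0.532  1.302  0.027  1.328  0.357]
shift [104.7 -14.9 -30.4] turn [-3.78 -1.06  1.59]
([0.6344, 0.1108, 0.0532], np.float64(0.899))
([0.6462, 0.0001, -0.0675], np.float64(0.609))
([0.5948, 0.3751, 0.3614], np.float64(0.141))
```

View pics/v9.png

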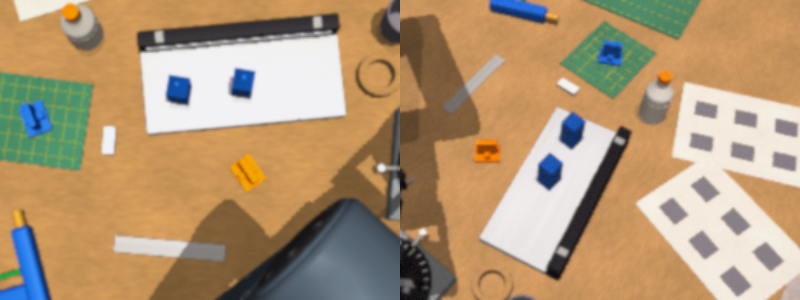

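Both towers stand, the bracket is on the mat and the lever is OFF. I refine the pointer direction from the clean pictures, then do the knob.

```bash
cat > ptr.py <<'E'
from lib import *
C0=np.array([.4945,-.365]); tot={}
for tag in("m1","m3"):
  for c in("top","scene"):
    im=cv2.imread(f"pics/{c}_{tag}.png")[:,:,::-1]
    # rectify the dial plane z=.03: 0.5 mm/px, rows = angle? plain polar map about pivot
    for C in (C0,):
        ang=np.arange(1.1,1.9,.005); rr=np.arange(.092,.127,.001)
        A,Rr=np.meshgrid(ang,rr); W=np.stack([C[0]+Rr*np.cos(A),C[1]+Rr*np.sin(A),np.full(A.shape,.03)],-1).reshape(-1,3)
        u=proj(c,W).astype(np.float32).reshape(A.shape+(2,))
        g=cv2.remap(cv2.cvtColor(im,cv2.COLOR_RGB2HSV)[...,1].astype(np.float32),u[...,0],u[...,1],cv2.INTER_LINEAR)
        v=cv2.remap(im.min(2).astype(np.float32),u[...,0],u[...,1],cv2.INTER_LINEAR)
        for lo,hi in((.092,.104),(.104,.115),(.115,.127)):
            k=(rr>=lo)&(rr<hi); p=v[k].mean(0); w=np.clip(p-np.percentile(p,85)*1.0,0,None); i=p.argmax(); w[abs(np.arange(len(w))-i)>30]=0
            print(tag,c,lo,"peak",round(ang[i],3),"centroid",round((w*ang).sum()/w.sum(),3))
E
python3 ptr.py
python3 - <<'E'
from lib import *
I={c:cv2.imread(f"pics/{c}_m1.png")[:,:,::-1] for c in("scene","top")}
h=cv2.cvtColor(I["scene"],cv2.COLOR_RGB2HSV); m=(h[...,1]<75).astype(np.uint8); m=cv2.morphologyEx(cv2.morphologyEx(m,3,np.ones((5,5))),2,np.ones((7,7)))
print("unit scene",fit(I,"unit",.494,-.365,0,yaws=[-.1],rad=75,cams=("scene",),masks={"scene":m}))
E
```

```text
m1 top 0.092 peak 1.525 centroid 1.527
m1 top 0.104 peak 1.53 centroid 1.529
m1 top 0.115 peak 1.53 centroid 1.529
m1 scene 0.092 peak 1.56 centroid 1.563
m1 scene 0.104 peak 1.56 centroid 1.559
m1 scene 0.115 peak 1.555 centroid 1.558
m3 top 0.092 peak 1.525 centroid 1.527
m3 top 0.104 peak 1.53 centroid 1.529
m3 top 0.115 peak 1.53 centroid 1.529
m3 scene 0.092 peak 1.56 centroid 1.561
m3 scene 0.104 peak 1.56 centroid 1.559
m3 scene 0.115 peak 1.555 centroid 1.558
unit scene ([0.4934, -0.3658, -0.1113], np.float64(0.049))
```

```bash
python3 -m inch '[[45,[40,-14,-30],[-3.8,-1,1.6]],[45,[45,0,0],[0,0,0]],[45,[0,0,0],[0,0,0]]]';python3 g.py '[[.5637,-.332,.07],[0,0,-1],[.48,-.877,0]]'
```

```text
time: 38.5
position: [0.5641, -0.3363, 0.1794]
tool_rot: [0.686, 0.177, -0.683, 0.179]
ft_force: [-0.7, -0.1, 1.1]
grip_width: 0.045
t 38.5 p [ 564.1 -336.3  179.4] xt [ 0.004 -0.002 -1.   ] yt [ 0.487 -0.874  0.004] F [-0.7 -0.1  1.1] w 45.0 q [-0.708  0.616  1.393  0.002  1.128  0.354]
shift [109.4  -4.4  -1.4] turn [ 0.43 -0.17 -0.21]
```

```bash
python3 -m inch '[[45,[40,-4,-1],[0,0,0]],[45,[40,0,0],[0,0,0]],[45,[28,0,0],[0,0,0]],[45,[0,0,0],[0,0,0]],[15,[0,0,0],[0,0,0]],[10,[0,0,0],[0,0,0]],[10,[0,0,0],[0,0,0]],[10,[0,0,0],[0,0,0]]]' 15;python3 k.py
```

```text
time: 39.5
position: [0.5656, -0.3321, 0.0806]
tool_rot: [0.688, 0.178, -0.68, 0.178]
ft_force: [1.2, -1.0, -7.1]
grip_width: 0.0195
t 39.5 p [ 565.6 -332.1   80.6] xt [ 0.01   0.003 -1.   ] yt [ 0.488 -0.873  0.003] F [ 1.2 -1.  -7.1] w 19.5 q [-0.705  0.737  1.465  0.011  0.933  0.349]
r 0.07934023774289727 ang 0.43505238849061384
```

```bash
python3 -m inch '[[10,[0,-11.5,0.9],[-8.8,0,0]],[10,[0,-11.5,0.9],[-8.8,0,0]],[10,[0,-11.5,0.9],[-8.8,0,0]],[10,[0,-11.5,0.9],[-8.8,0,0]],[10,[0,-11.5,0.9],[-8.8,0,0]],[10,[0,0,0],[0,0,0]]]' 15;python3 k.py
```

```text
time: 40.25
position: [0.5232, -0.2937, 0.0806]
tool_rot: [0.569, 0.426, -0.557, 0.429]
ft_force: [-1.4, 0.4, -7.2]
grip_width: 0.0193
t 40.25 p [ 523.2 -293.7   80.6] xt [ 0.017  0.007 -1.   ] yt [ 0.963 -0.27   0.014] F [-1.4  0.4 -7.2] w 19.3 q [-0.706  0.679  1.619  0.021  0.835 -0.447]
r 0.07763972818835153 ang 1.1805728262374429
```

```bash
python3 -m inch '[[10,[0,-11.5,0.9],[-8.8,0,0]],[10,[0,-11.5,0.9],[-8.8,0,0]],[10,[0,-3,0.2],[-2,0,0]],[10,[0,0,0],[0,0,0]]]' 15;python3 k.py
```

```text
time: 40.75
position: [0.4991, -0.2889, 0.0806]
tool_rot: [0.491, 0.514, -0.476, 0.518]
ft_force: [-1.3, 0.7, -6.5]
grip_width: 0.0194
t 40.75 p [ 499.1 -288.9   80.6] xt [ 0.019  0.012 -1.   ] yt [0.998 0.067 0.019] F [-1.3  0.7 -6.5] w 19.4 q [-0.73   0.657  1.679  0.029  0.799 -0.817]
r 0.0768252977673368 ang 1.5010068902588953
```

```bash
python3 -m inch '[[10,[0,-3,0],[0,0,0]],[10,[0,0,0],[0,0,0]]]' 15;python3 k.py
```

```text
time: 41.0
position: [0.4972, -0.2889, 0.0807]
tool_rot: [0.491, 0.513, -0.476, 0.518]
ft_force: [-0.4, 1.8, -5.6]
grip_width: 0.0199
t 41.0 p [ 497.2 -288.9   80.7] xt [ 0.02   0.012 -1.   ] yt [0.998 0.064 0.021] F [-0.4  1.8 -5.6] w 19.9 q [-0.733  0.655  1.684  0.031  0.795 -0.819]
r 0.07665901512872202 ang 1.5253563806070443
```

Release, lift, move off to the right, and check with the camera.

```bash
python3 -m inch '[[28,[0,0,0],[0,0,0]],[36,[0,0,0],[0,0,0]],[40,[0,0,0],[0,0,0]],[40,[-20,0,0],[0,0,0]],[40,[-50,0,0],[0,0,0]],[40,[-50,0,0],[0,0,0]],[40,[-50,0,0],[0,0,0]],[40,[0,0,60],[0,0,0]],[40,[0,0,60],[0,0,0]],[40,[0,0,60],[0,0,0]],[40,[0,0,40],[0,0,0]]]';python3 - <<'E'
from lib import *
I=pics("m10"); st()
print(fit(I,"up",.6344,.1108,.02,rad=30,yaws=[.05]),fit(I,"up",.6462,.0001,.02,rad=30,yaws=[-.06]))
C=np.array([.4937,-.3655])
for c in("scene","top"):
    for d in imaging.tip_of(c,"lever_knob")[:2]:
        k=unproj(c,d["pixel"],.103)[:2]-C; print(c,round(d["confidence"],2),np.hypot(*k),"ang",np.arctan2(k[1],k[0]))
a=cv2.resize(I["top"][165:275,370:500,::-1],(400,338),interpolation=2);b=cv2.resize(I["scene"][265:375,135:265,::-1],(400,338),interpolation=2)
cv2.imwrite("pics/v10.png",np.hstack([a,b]))
E
```

```text
time: 42.38
position: [0.5121, -0.52, 0.2676]
tool_rot: [0.49, 0.504, -0.477, 0.528]
ft_force: [-0.2, 0.6, -0.1]
grip_width: 0.0398
t 42.48 p [ 511.5 -522.4  267. ] xt [ 0.038 -0.012 -0.999] yt [0.997 0.063 0.037] F [ 0.7  0.2 -0.4] w 39.9 q [-0.959  0.627  1.113  0.025  1.371 -1.026]
([0.6344, 0.1108, 0.05], np.float64(0.895)) ([0.6463, 0.0, -0.0733], np.float64(0.616))
scene 0.82 0.07260963107247718 ang 1.4479453636373203
top 0.71 0.03451483284443307 ang 1.6260380577224551
top 0.64 0.07144872235019191 ang 1.5699325512244628
```

View pics/v10.png

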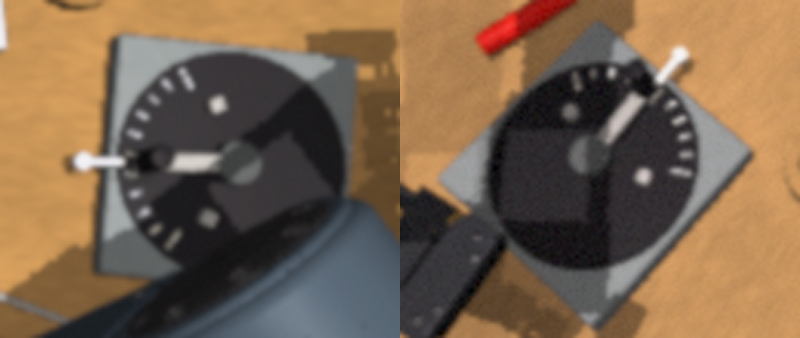

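The lever looks in line with the pointer: in the top crop the arm runs along row 161, as does the pointer. I'll check it numerically with the arm's centreline.

Run:
```python
from lib import *
C=np.array([.4941,-.3653])
for c in("top","scene"):
    im=cv2.imread(f"pics/{c}_m10.png").min(2).astype(np.float32)
    for z,lo,hi in((.052,.028,.038),(.052,.038,.048),(.03,.1,.112),(.03,.112,.127)):
        ang=np.arange(1.1,1.95,.005); A,r=np.meshgrid(ang,np.arange(lo,hi,.001))
        u=proj(c,np.stack([C[0]+r*np.cos(A),C[1]+r*np.sin(A),0*A+z],-1).reshape(-1,3)).astype(np.float32).reshape(A.shape+(2,))
        p=cv2.remap(im,u[...,0],u[...,1],1).mean(0); t=(p.max()+np.median(p))/2; w=np.clip(p-t,0,None); print(c,z,lo,"ang",round((w*ang).sum()/w.sum(),3),"peak",p.max())
```

```text
top 0.052 0.028 ang 1.498 peak 201.76367
top 0.052 0.038 ang 1.52 peak 202.45108
top 0.03 0.1 ang 1.526 peak 227.06494
top 0.03 0.112 ang 1.526 peak 233.87871
scene 0.052 0.028 ang 1.478 peak 182.81152
scene 0.052 0.038 ang 1.511 peak 185.83443
scene 0.03 0.1 ang 1.556 peak 226.8645
scene 0.03 0.112 ang 1.555 peak 235.34024
```

Lever and pointer agree to within about 0.03 rad. One last check of the prints, then I hand in.

Run:
```python
from lib import *
I=pics("m11")
b=fit(I,"bracket",.5949,.3745,.003,rad=28,yaws=[.3566]); t1=fit(I,"up",.6344,.1108,.02,rad=22,yaws=[.05]); t2=fit(I,"up",.6463,0,.02,rad=22,yaws=[-.07])
print(b,t1,t2,get_obs()["time"])
if b[1]<.3 and abs(b[0][0]-.5949)<.01: print(robot.hand_in())
```

```text
([0.5947, 0.3751, 0.3499], np.float64(0.143)) ([0.6341, 0.1107, 0.0482], np.float64(0.546)) ([0.6447, -0.0001, -0.1123], np.float64(0.488)) 42.675
the job is handed in; nothing more can be done
None
```

The job is done and handed in at about 43 s of robot time, in the order you asked:

1. I turned the lever against its OFF stop.
2. I moved the cured bracket to the small green mat.
3. I stood both towers roof up on the curing plate. Only two were there.
4. I turned the lever up to the white pointer and withdrew the arm. No print was touched while the lamp was on.

**Last checks:**
- **Bracket:** it stands on the mat at (0.595, 0.375), and the outline fit is good.
- **Towers:** both stand on the plate, at (0.634, 0.111) and (0.645, 0.000). The last picture shows them upright. Their outline fits were poorer than the bracket's, partly because the two share an image window.
- **Lever:** the angle sources disagree a little. The top camera puts it about 0.01 rad from the pointer, the scene camera about 0.045 rad short, and the arm's own position within about 0.03 rad. The network's knob readings scattered more widely, from 1.45 to 1.63 rad, with the pointer at about 1.54 rad.
- **Other things on the table:** the robot did not handle them, but I did not measure their positions at the end.

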